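# Clear the polishing bench: sort paste syringes and empty the waste cup

## Robot

A 6-joint arm with a two-finger parallel gripper is mounted at the origin on the work surface. World frame = base frame: x ahead of the robot, y to its left, z up, the work surface at z = 0. Lengths are in m, angles in rad, forces in N, time in s.
With the tool pointing down it reaches from about 0.4 to 0.825 m from the base axis. Payload 7 kg.
Tool frame: the origin (TCP) lies at the very end of the fingers, on their centre line; the grasp point (between the pads) lies 19 mm behind it; z points along the fingers, x is the direction in which the jaws open and shut, and the axes are right-handed (so a half turn about z gives the same grasp; the last joint's range is limited). The gripper opens to 88 mm and grips with 3 to 60 N. Pads are 19 mm wide; open, the fingers measure 130 mm over their backs; the gripper's body (78 mm by 193 mm) begins 47 mm behind the grasp point.
Start: joints at [1.417, 0.359, 0.012, 0, -1.224, -0.288], TCP at [0.289, 0.61, 0.198] pointing down, gripper open.
Joint ranges: [-3.07, 3.07], [-1.43, 2.12], [-1.02, 1.25], [-3.03, 1.67], [-3.05, -0], [-3.03, 3.03]. Speed limits (rad/s): [2.39, 2.39, 3.01, 3.14, 3.14, 3.14].

## Interface

Orientations are given as [roll, pitch, yaw] about the fixed x, y, z axes, in that order (R = Rz(yaw) Ry(pitch) Rx(roll)).
In Python, from station import telemetry, grab_frame, arm, regions_of, pinpoint gives the robot as it stands. The module is installed in compiled form; this text tells all that it offers.
- The arm moves only by the shell command python3 -m inch 'ROWS' [FORCE]. ROWS is text: rows parted by semicolons, each of 7 numbers parted by spaces: the opening, from 0 (shut) to 1 (fully open), then the shift along the world's x, y, z in cm, then the turn, a rotation vector about the world's x, y, z in degrees. A call has 1 to 12 rows; each row is the pose to reach, as a shift and turn from the pose measured when the call began; what a row does not reach only later rows make up. A row lasts 1/8 s, in which the tool goes at most 62.5 mm and 10.7 degrees, less where a joint would pass 70% of its speed; a pose out of reach is approached as far as the arm can. A call with a gripper value outside its range is refused whole. The fingers move at their own pace and stop on an object; FORCE is the grip in N (left out, the last holds). Time passes only in rows, so rows that repeat a pose let the fingers close. It gives the time, the measured TCP pose, the force and the opening at its end, in the units of the state.
- telemetry.get_state(): the state, without advancing time (a new reading comes with each control period).
- grab_frame(name): name is "scene" or "top" or "wrist"; returns a dict with "pixels" (480x640x3 uint8, red, green, blue), "fx", "fy", "cx", "cy" (pixels), "dist_coeffs" ([k1, k2, p1, p2, k3] as OpenCV has them; the pictures are not rectified), "R" (3x3) and "t" (3): a world point X has camera coordinates R X + t. Camera axes: x right, y down, z forward; pixel columns grow to the right and rows downward; lengths in m; the calibration is good to about 2 mm. A picture is of the moment at which its call begins. There is no depth.
- arm.job_done(): hands the job in, once; it reports no verdict.
Trained networks look in the newest picture that a camera, given by its name, has taken for a name from the list of things; names that differ only in an ending like _2 or _b are one class to them, and where a whole thing is asked for, a point or a joint stands for the part that bears it (a point fixed in the world has none). Each returns a list of dicts, best first, with "p" (0 to 1); they miss things now and then, are a little off and sometimes report something else, mostly with a low value. They report only what shows in the picture. A call takes as long as a camera call.
- regions_of(camera, name): "pixels" (480x640 bool, what is visible of it) and "bbox" ([left, top, right, bottom] in pixels, round what is visible of it).
- pinpoint(camera, name): "location" ([column, row] in pixels: a listed point, or the origin of a listed thing).
The state is a dict: "t": time; "q": joint angles; "qd": joint speeds; "joint_efforts": joint torques, N m; "eef_pos": TCP position; "ee_rot": TCP orientation; "force": force on the tool from outside, world axes, zero at the start; "moment": the same for the moment, N m; "width": finger opening in m.
Only numpy, scipy, OpenCV 4.12 (cv2) and the standard library are available. Lean on these libraries where they do the work, as an engineer would, in place of code of your own. Each camera call takes 0.05 s, during which the arm holds its last target. There are 200 camera calls.

## Task

Polishing is over: clear the paste syringes off the mat. Put the spent ones, whose plunger is pushed fully home, into the lift-out metal waste cup of the wooden organiser, and lay those whose plunger still stands out in the organiser's tray beside it without pushing their plungers in. With all the spent ones in it, lift the cup straight out (it has a tab for this), tip everything in it into the open waste bin and seat the empty cup fully back in its pocket with its tab on the side away from the tray; leave the shop's wares standing where they are.

Things in the scene. Friction and masses are not known exactly. Their poses are not given: they have to be found in the camera images.
- syringe_a_mid (a point): paste syringe lying on the mat (None if absent), 30 g: pale barrel 16 mm across, 60 mm long; capped nozzle reaching -40 mm; flange at +28 mm, 26 mm wide (y), flat top and bottom; black plunger at +x, thumb disc (15 mm) ending +36 mm when home. Point: middle of the barrel on its axis, 8 mm above what it lies on; x runs along it to the plunger. All look alike.
- plunger_a (a joint): how far the plunger of syringe_a stands out, m: below 0.006 is pushed fully home (spent); above 0.024 is drawn out (paste left); at most 0.040. It stays where it is, moving only under some 6 N.
- syringe_b_mid (a point): paste syringe lying on the mat (None if absent), 30 g: pale barrel 16 mm across, 60 mm long; capped nozzle reaching -40 mm; flange at +28 mm, 26 mm wide (y), flat top and bottom; black plunger at +x, thumb disc (15 mm) ending +36 mm when home. Point: middle of the barrel on its axis, 8 mm above what it lies on; x runs along it to the plunger. All look alike.
- plunger_b (a joint): how far the plunger of syringe_b stands out, m: below 0.006 is pushed fully home (spent); above 0.024 is drawn out (paste left); at most 0.040. It stays where it is, moving only under some 6 N.
- syringe_c_mid (a point): paste syringe lying on the mat (None if absent), 30 g: pale barrel 16 mm across, 60 mm long; capped nozzle reaching -40 mm; flange at +28 mm, 26 mm wide (y), flat top and bottom; black plunger at +x, thumb disc (15 mm) ending +36 mm when home. Point: middle of the barrel on its axis, 8 mm above what it lies on; x runs along it to the plunger. All look alike.
- plunger_c (a joint): how far the plunger of syringe_c stands out, m: below 0.006 is pushed fully home (spent); above 0.024 is drawn out (paste left); at most 0.040. It stays where it is, moving only under some 6 N.
- syringe_d_mid (a point): paste syringe lying on the mat (None if absent), 30 g: pale barrel 16 mm across, 60 mm long; capped nozzle reaching -40 mm; flange at +28 mm, 26 mm wide (y), flat top and bottom; black plunger at +x, thumb disc (15 mm) ending +36 mm when home. Point: middle of the barrel on its axis, 8 mm above what it lies on; x runs along it to the plunger. All look alike.
- plunger_d (a joint): how far the plunger of syringe_d stands out, m: below 0.006 is pushed fully home (spent); above 0.024 is drawn out (paste left); at most 0.040. It stays where it is, moving only under some 6 N.
- syringe_e_mid (a point): paste syringe lying on the mat (None if absent), 30 g: pale barrel 16 mm across, 60 mm long; capped nozzle reaching -40 mm; flange at +28 mm, 26 mm wide (y), flat top and bottom; black plunger at +x, thumb disc (15 mm) ending +36 mm when home. Point: middle of the barrel on its axis, 8 mm above what it lies on; x runs along it to the plunger. All look alike.
- plunger_e (a joint): how far the plunger of syringe_e stands out, m: below 0.006 is pushed fully home (spent); above 0.024 is drawn out (paste left); at most 0.040. It stays where it is, moving only under some 6 N.
- syringe_f_mid (a point): paste syringe lying on the mat (None if absent), 30 g: pale barrel 16 mm across, 60 mm long; capped nozzle reaching -40 mm; flange at +28 mm, 26 mm wide (y), flat top and bottom; black plunger at +x, thumb disc (15 mm) ending +36 mm when home. Point: middle of the barrel on its axis, 8 mm above what it lies on; x runs along it to the plunger. All look alike.
- plunger_f (a joint): how far the plunger of syringe_f stands out, m: below 0.006 is pushed fully home (spent); above 0.024 is drawn out (paste left); at most 0.040. It stays where it is, moving only under some 6 N.
- bob_1_mid (a point): used grey felt bob, a cylinder 18 mm across and 14 mm high, 12 g, lying in the waste cup. Point: its centre.
- bob_2_mid (a point): used grey felt bob, a cylinder 18 mm across and 14 mm high, 12 g, lying in the waste cup. Point: its centre.
- cup_mid (a point): lift-out aluminium waste cup in the pocket, 140 g, outside 106 (x) by 110 (y) by 42 mm high, 3 mm walls, open top; a scoop: floor flat from x 0 to +50 mm, a 37-degree ramp from there to the rim at x -51 mm, over which it empties when tipped 80 degrees or more; upright +x wall with the tab. Point: centre of its outline, 21 mm above its underside; z up.
- cup_tab (a point): middle of the cup's upright lifting tab: 10 mm thick (x), 36 mm wide (y), standing from 40 to 76 mm above the cup's underside, so 34 mm above its rim. Point at 58 mm above the underside, 48 mm towards +x from the cup's middle; same axes as the cup.
- pocket (a point): centre of the floor (5 mm above the table) of the wooden organiser's pocket for the cup: 111 (x) by 116 mm (y) inside, so 2.5 to 3 mm play each side; walls 28 mm above this floor; x points away from the tray, z up. A strip with four clean bobs (40 mm above this floor) runs along its +y side, 58 to 87 mm from this point.
- tray (a point): centre of the floor of the organiser's open tray compartment, 120 mm (x) by 140 mm (y) inside, walls 23 mm above this floor, 5 mm above the table; same axes as pocket. The wooden organiser is fixed to the bench.
- bin_in (a point): centre of the inner floor (5 mm above the table) of the open square waste bin: 180 mm by 180 mm inside, walls 5 mm thick, rim 70 mm above the table. Fixed to the bench. Axes along its walls.
- mortar: a brass mortar with pestle, 140 mm tall, at the back; leave it
- finjan: a small white coffee cup, 52 mm across, 45 mm tall, just beyond the mat; leave it
- spoon: a steel spoon 140 mm long just beyond the mat; leave it
- polish: a white polish bottle, 110 mm tall, 56 mm across, at the back; leave it

How it is judged:
On the way, in this order (a step that is already met when the one before it is completed fails the run):
1. every spent syringe lies in the waste cup while the cup sits in its pocket (x of syringe_a_mid in the frame of cup_mid between -0.056 and 0.056 m and y of syringe_a_mid in the frame of cup_mid between -0.056 and 0.056 m and z of syringe_a_mid in the frame of cup_mid between -0.021 and 0.035 m and x of syringe_c_mid in the frame of cup_mid between -0.056 and 0.056 m and y of syringe_c_mid in the frame of cup_mid between -0.056 and 0.056 m and z of syringe_c_mid in the frame of cup_mid between -0.021 and 0.035 m and x of syringe_e_mid in the frame of cup_mid between -0.056 and 0.056 m and y of syringe_e_mid in the frame of cup_mid between -0.056 and 0.056 m and z of syringe_e_mid in the frame of cup_mid between -0.021 and 0.035 m and horizontal distance between cup_mid and pocket below 0.007 m and z of cup_mid in the frame of pocket below 0.027 m and angle between cup_mid's own z axis and vertical below 0.07 rad), for 0.2 s.
2. the cup is lifted straight up out of its pocket: at least 40 mm up, still above the pocket, upright (z of cup_mid in the frame of pocket above 0.061 m and horizontal distance between cup_mid and pocket below 0.04 m and angle between cup_mid's own z axis and vertical below 0.35 rad), for 0.1 s.
3. the cup is tipped well over (more than 57 degrees) above the bin (angle between cup_mid's own z axis and vertical above 1 rad and horizontal distance between cup_mid and bin_in below 0.16 m and height (world z) of cup_mid above 0.1 m), for 0.2 s.
At the end, for the whole second after the job is handed in: Spent syringes and both bobs inside the bin; the others in the tray compartment, under 30 mm above its floor, plungers out over 18 mm; cup seated: centred within 7 mm, within 6 mm of the pocket floor, upright within 4 degrees, tab away from the tray; for one second (x of syringe_a_mid in the frame of bin_in between -0.092 and 0.092 m and y of syringe_a_mid in the frame of bin_in between -0.092 and 0.092 m and z of syringe_a_mid in the frame of bin_in between -0.005 and 0.06 m and x of syringe_c_mid in the frame of bin_in between -0.092 and 0.092 m and y of syringe_c_mid in the frame of bin_in between -0.092 and 0.092 m and z of syringe_c_mid in the frame of bin_in between -0.005 and 0.06 m and x of syringe_e_mid in the frame of bin_in between -0.092 and 0.092 m and y of syringe_e_mid in the frame of bin_in between -0.092 and 0.092 m and z of syringe_e_mid in the frame of bin_in between -0.005 and 0.06 m and x of bob_1_mid in the frame of bin_in between -0.092 and 0.092 m and y of bob_1_mid in the frame of bin_in between -0.092 and 0.092 m and z of bob_1_mid in the frame of bin_in between -0.005 and 0.06 m and x of bob_2_mid in the frame of bin_in between -0.092 and 0.092 m and y of bob_2_mid in the frame of bin_in between -0.092 and 0.092 m and z of bob_2_mid in the frame of bin_in between -0.005 and 0.06 m and x of syringe_b_mid in the frame of tray between -0.062 and 0.062 m and y of syringe_b_mid in the frame of tray between -0.072 and 0.072 m and z of syringe_b_mid in the frame of tray between 0 and 0.03 m and value of joint each of plunger_b, plunger_d, plunger_f above 0.018 m and x of syringe_d_mid in the frame of tray between -0.062 and 0.062 m and y of syringe_d_mid in the frame of tray between -0.072 and 0.072 m and z of syringe_d_mid in the frame of tray between 0 and 0.03 m and x of syringe_f_mid in the frame of tray between -0.062 and 0.062 m and y of syringe_f_mid in the frame of tray between -0.072 and 0.072 m and z of syringe_f_mid in the frame of tray between 0 and 0.03 m and horizontal distance between cup_mid and pocket below 0.007 m and z of cup_mid in the frame of pocket below 0.027 m and angle between cup_mid's own z axis and vertical below 0.07 rad and x of cup_tab in the frame of pocket above 0.035 m); the robot touches nothing.
It fails at once if the mortar is knocked or moved by more than 50 mm (distance of mortar from where it was at the start of the episode above 0.05 m).
It fails at once if the coffee cup is knocked or moved by more than 50 mm (distance of finjan from where it was at the start of the episode above 0.05 m).
It fails at once if the spoon is knocked or moved by more than 50 mm (distance of spoon from where it was at the start of the episode above 0.05 m).
It fails at once if the polish bottle is knocked or moved by more than 50 mm (distance of polish from where it was at the start of the episode above 0.05 m).
Of syringe_a, syringe_b, syringe_c, syringe_d, syringe_e, syringe_f only 5 to 6 are there at a start; the rules pass over those that are not, and their reading is None.
At some moment in a run one of syringe_a, syringe_b, syringe_c, syringe_d, syringe_e, syringe_f may be knocked a few centimetres aside while the robot is not near it.
It also fails if it takes over 200 s, if anything falls off the work surface, if the arm or the gripper's body presses on something with over 40 N, if the wrist force passes 120 N, or if a joint passes its speed limit or range.

## Working session

There is one attempt and no reset: what is moved stays moved. The work goes in short steps, Python scripts to look and compute and a shell command to move; the robot and the scene stay as the last step left them, time stands still between calls to the robot, and variables do not carry over. Pictures are saved under pics/ and viewed, about 12 in all and at most 16, crops included, and the job is handed in when it is done.

```bash
mkdir -p pics; cat > h.py <<'E'
import numpy as np, cv2
from station import telemetry, grab_frame, arm, regions_of, pinpoint
def ray(f,px):
    K=np.array([[f["fx"],0,f["cx"]],[0,f["fy"],f["cy"]],[0,0,1]],float)
    u=cv2.undistortPoints(np.array([[px]],float),K,np.array(f["dist_coeffs"],float))[0,0]
    R=np.array(f["R"]);t=np.array(f["t"])
    return -R.T@t, R.T@np.array([u[0],u[1],1])
def at(f,px,z):
    c,d=ray(f,px); return c+d*(z-c[2])/d[2]
def proj(f,X):
    K=np.array([[f["fx"],0,f["cx"]],[0,f["fy"],f["cy"]],[0,0,1]],float)
    r=cv2.Rodrigues(np.array(f["R"],float))[0]
    return cv2.projectPoints(np.array(X,float).reshape(-1,3),r,np.array(f["t"],float),K,np.array(f["dist_coeffs"],float))[0][:,0]
def save(f,n,crop=None,s=1):
    p=f["pixels"][:,:,::-1]
    if crop: l,t,r,b=crop; p=p[t:b,l:r]
    if s!=1: p=cv2.resize(p,None,fx=s,fy=s,interpolation=cv2.INTER_CUBIC)
    cv2.imwrite("pics/"+n+".png",p)
E
python3 - <<'E'
from h import *
np.set_printoptions(precision=3,suppress=True)
print(telemetry.get_state())
for cam in("top","scene"):
    f=grab_frame(cam); save(f,cam+"0"); print(cam,(-np.array(f["R"]).T@np.array(f["t"])),f["fx"])
    for n,z in(("syringe_a_mid",.008),("cup_mid",.026),("cup_tab",.063),("pocket",.005),("tray",.005),("bin_in",.005),("bob_1_mid",.015)):
        for d in pinpoint(cam,n): 
            if d["p"]>.2: print(cam,n,round(d["p"],2),np.round(d["location"],1),at(f,d["location"],z)[:2])
E
```

```text
{'t': 0.0, 'q': array([ 1.417,  0.359,  0.011, -0.   , -1.224, -0.288]), 'qd': array([ 0.001, -0.001, -0.001, -0.001, -0.   , -0.   ]), 'joint_efforts': array([  0.001, -58.271,  29.305,   6.997,   0.007,  -0.   ]), 'eef_pos': array([0.288, 0.61 , 0.197]), 'ee_rot': array([-3.141, -0.002, -2.013]), 'force': array([ 0.433, -0.21 ,  0.277]), 'moment': array([ 0.03 , -0.054, -0.002]), 'width': 0.08773674953299085}
top [ 0.43  -0.03   1.042] 508.6784388091376
top syringe_a_mid 0.72 [292.7 245.7] [0.613 0.012]
top syringe_a_mid 0.3 [451.9 301.1] [ 0.501 -0.313]
top cup_mid 0.98 [144.8 274.4] [0.55  0.305]
top cup_mid 0.31 [161.7 254.1] [0.591 0.274]
top cup_tab 0.96 [137.2 246.3] [0.6   0.311]
top tray 0.94 [151.2 332.9] [0.435 0.292]
top tray 0.58 [145.4 273. ] [0.555 0.311]
top bin_in 0.94 [451.1 300.9] [ 0.502 -0.312]
top bin_in 0.37 [151.7 334.2] [0.433 0.291]
top bob_1_mid 0.55 [146.2 274.5] [0.551 0.306]
top bob_1_mid 0.54 [161.8 256.2] [0.589 0.277]
scene [1.253 0.471 0.692] 598.993144122284
scene syringe_a_mid 0.76 [323.7 260.4] [ 0.609 -0.005]
scene cup_mid 0.74 [500.8 312.6] [0.551 0.299]
scene cup_tab 0.73 [499.8 317.7] [0.601 0.311]
scene tray 0.61 [525.1 281.3] [0.432 0.294]
scene bin_in 0.7 [242.9 175.7] [ 0.496 -0.308]
scene bin_in 0.37 [339.9 204.3] [ 0.45  -0.086]
```

View pics/top0.png

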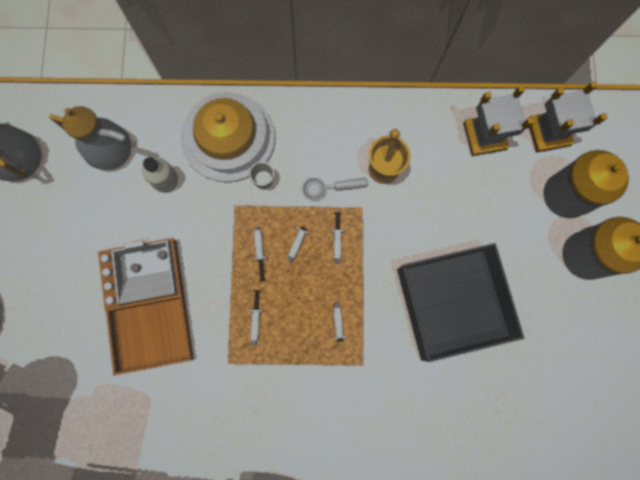

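View pics/scene0.png

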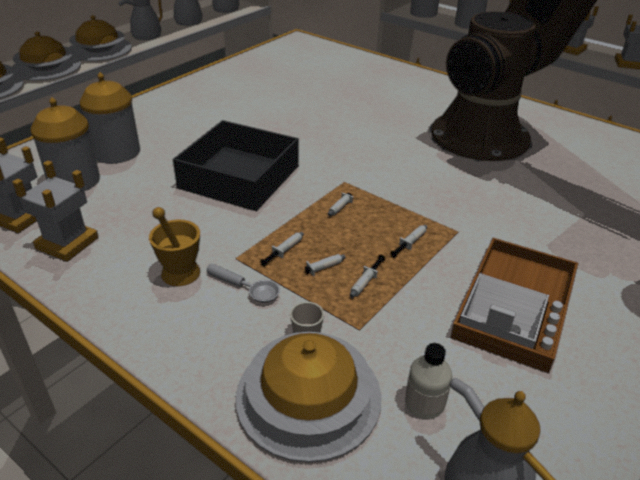

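The top view shows 5 syringes: drawn plungers at pixels (260,255), (337,235) and (256,318), apparently spent at (298,243) and (338,322). Next I'll measure axes and get a zoom.

```bash
python3 - <<'E'
from h import *
np.set_printoptions(precision=3,suppress=True)
f=grab_frame("top"); save(f,"mat",(225,200,370,370),4)
p=f["pixels"].astype(int); hsv=cv2.cvtColor(f["pixels"],cv2.COLOR_RGB2HSV)
box=np.zeros((480,640),bool); box[210:362,233:362]=1
def blobs(m,amin):
    n,l,s,c=cv2.connectedComponentsWithStats((m&box).astype(np.uint8))
    return [np.argwhere(l==i)[:,::-1] for i in range(1,n) if s[i,4]>=amin]
W=blobs((hsv[...,1]<60)&(hsv[...,2]>110),30); B=blobs(hsv[...,2]<50,6)
for w in W:
    P=np.array([at(f,q,.010)[:2] for q in w]); c=P.mean(0); u=np.linalg.svd(P-c)[2][0]; s=(P-c)@u
    print("white",len(w),w.mean(0).round(1),"c",c,"ang",np.degrees(np.arctan2(u[1],u[0])).round(1),"ext",s.min(),s.max())
for w in B:
    P=np.array([at(f,q,.010)[:2] for q in w]);print("black",len(w),w.mean(0).round(1),P.mean(0),P.min(0),P.max(0))
for n in("cup_mid","syringe_a_mid","pocket","cup_tab"):
    for d in regions_of("top",n):
        if d["p"]>.2: print(n,round(d["p"],2),d["bbox"],d["pixels"].sum())
# bin/organiser corners by colour
for nm,m in(("wood",(hsv[...,0]<20)&(hsv[...,1]>100)&(hsv[...,2]>40)),):
    m=m.copy(); m[:,200:]=0; m[:220]=0; m[390:]=0
    c=max(cv2.findContours(m.astype(np.uint8),0,2)[0],key=cv2.contourArea)
    r=cv2.minAreaRect(c); b=cv2.boxPoints(r); print(nm,r)
    for q in b: print(q,at(f,q,.031)[:2])
E
```

```text
white 243 [258.2 244.5] c [0.615 0.083] ang -172.9 ext -0.037177828981835206 0.02994208288484159
white 231 [296.6 242.8] c [0.619 0.004] ang 157.7 ext -0.030172028573020995 0.03254029882174884
white 223 [337.1 243. ] c [ 0.619 -0.08 ] ang 179.5 ext -0.029631393147936717 0.03535209804161742
white 240 [337.9 322.8] c [ 0.457 -0.081] ang -174.7 ext -0.031917275634570585 0.029963368207331368
white 255 [254.7 324.6] c [0.452 0.085] ang 177.9 ext -0.03125956511263794 0.038126250885845966
cup_mid 0.57 [112.7, 243.4, 175.5, 304.8] 3210
syringe_a_mid 0.58 [284.7, 226.7, 309.7, 257.1] 251
syringe_a_mid 0.57 [336.7, 304.3, 343.7, 342.7] 320
pocket 0.8 [97.6, 237.3, 196.1, 377.8] 6812
cup_tab 0.79 [112.8, 241.5, 175.6, 302.0] 3123
cup_tab 0.34 [98.5, 236.5, 195.3, 374.3] 6710
cup_tab 0.22 [253.5, 290.3, 261.1, 345.7] 362
wood ((143.624267578125, 306.05780029296875), (124.8389663696289, 79.37385559082031), 81.25383758544922)
[ 94.908 250.399] [0.597 0.406]
[173.358 238.329] [0.623 0.251]
[192.341 361.717] [0.381 0.201]
[113.89  373.786] [0.358 0.35 ]
```

View pics/mat.png

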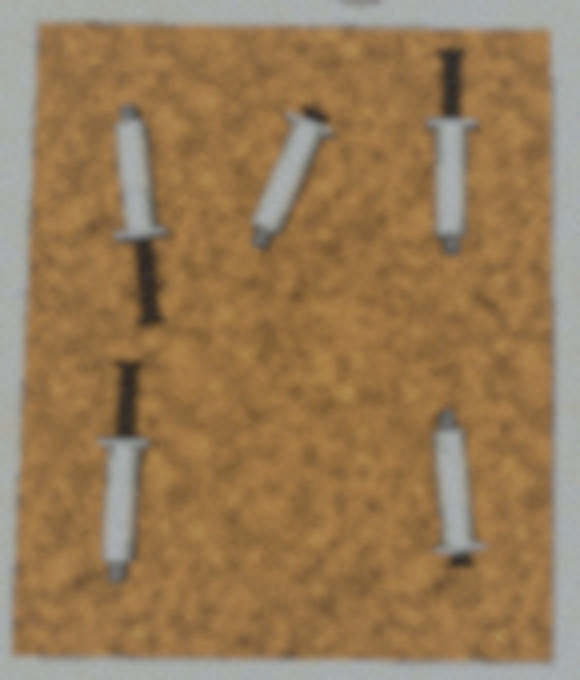

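Mat zoom: spent ones are at (0.619,0.004) and (0.457,-0.081) (plunger stub only at crop (313,112) and (460,560)). The other three plungers stand out, and one spent syringe is absent. I'll start with the drawn one at (0.615,0.083).

```bash
python3 -m inch '0.5 32.7 -52.7 -6 0 0 32;0.5 32.7 -52.7 -6 0 0 32;0.5 32.7 -52.7 -6 0 0 32;0.5 32.7 -52.7 -6 0 0 32;0.5 32.7 -52.7 -6 0 0 32;0.5 32.7 -52.7 -6 0 0 32;0.5 32.7 -52.7 -6 0 0 32;0.5 32.7 -52.7 -6 0 0 32;0.5 32.7 -52.7 -6 0 0 32;0.5 32.7 -52.7 -6 0 0 32;0.5 32.7 -52.7 -6 0 0 32;0.5 32.7 -52.7 -6 0 0 32' 15
cat >> h.py <<'E'
def syr(f,z=.010,box=None):
    """white barrels seen: centre, axis angle, extents, flange via width"""
    hsv=cv2.cvtColor(f["pixels"],cv2.COLOR_RGB2HSV); m=(hsv[...,1]<60)&(hsv[...,2]>110)
    if box: l,t,r,b=box; k=np.zeros_like(m); k[t:b,l:r]=1; m=m&k
    n,l,s,c=cv2.connectedComponentsWithStats(m.astype(np.uint8)); out=[]
    for i in range(1,n):
        if s[i,4]<150: continue
        w=np.argwhere(l==i)[:,::-1]
        if len(w)>20000: continue
        P=np.array([at(f,q.astype(float),z)[:2] for q in w[::max(1,len(w)//1500)]])
        c=P.mean(0); u=np.linalg.svd(P-c,full_matrices=False)[2][0]; a=(P-c)@u
        if .05<np.ptp(a)<.1: out.append((len(w),w.mean(0).round(),c.round(4),np.degrees(np.arctan2(u[1],u[0])).round(1),(a.min().round(3),a.max().round(3))))
    return out
E
python3 - <<'E'
from h import *
np.set_printoptions(precision=3,suppress=True)
s=telemetry.get_state(); print(s["t"],s["q"],s["eef_pos"],s["ee_rot"])
f=grab_frame("wrist"); save(f,"w1"); 
for o in syr(f): print(o)
for d in pinpoint("wrist","syringe_a_mid"): print(round(d["p"],2),np.round(d["location"]),at(f,d["location"],.01)[:2])
E
```

```text
t: 2.55
eef_pos: [0.6155, 0.0828, 0.1378]
ee_rot: [3.141, 0.0, -1.455]
force: [-0.5, 0.1, -0.3]
width: 0.0439
2.55 [ 0.448  0.315 -0.195 -0.    -1.061  1.239] [0.616 0.083 0.138] [ 3.141  0.    -1.455]
(1057, array([318., 222.]), array([0.614, 0.083]), np.float64(-172.7), (np.float64(-0.031), np.float64(0.031)))
(1085, array([399., 228.]), array([0.617, 0.004]), np.float64(156.6), (np.float64(-0.032), np.float64(0.04)))
(1130, array([483., 238.]), array([ 0.617, -0.081]), np.float64(177.8), (np.float64(-0.032), np.float64(0.037)))
(617, array([557., 354.]), array([ 0.495, -0.2  ]), np.float64(-166.3), (np.float64(-0.022), np.float64(0.03)))
0.78 [400. 226.] [0.62  0.004]
```

View pics/w1.png

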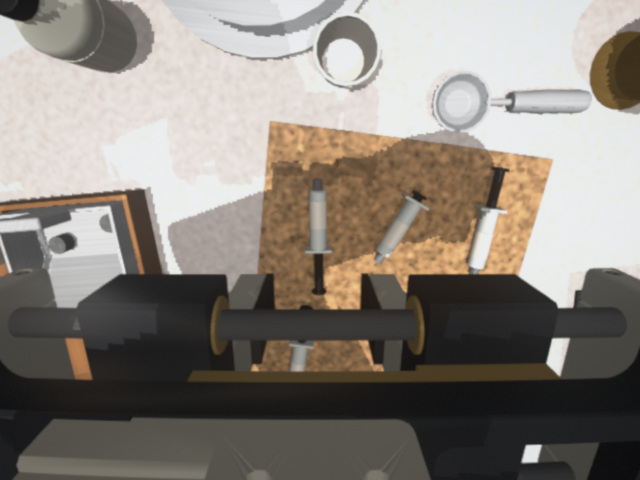

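Wrist view: the target barrel at pixel (318,222) sits under the tool and agrees with the top-view measurement. Descend, grip and lift.

```bash
python3 -m inch '0.5 -0.2 0 -8 0 0 0;0.5 -0.2 0 -12 0 0 0;0.5 -0.2 0 -13.3 0 0 0;0.5 -0.2 0 -13.3 0 0 0;0 -0.2 0 -13.3 0 0 0;0 -0.2 0 -13.3 0 0 0;0 -0.2 0 -13.3 0 0 0;0 -0.2 0 -13.3 0 0 0;0 -0.2 0 -10 0 0 0;0 -0.2 0 -4 0 0 0;0 -0.2 0 -2 0 0 0;0 -0.2 0 -2 0 0 0' 15
python3 - <<'E'
from h import *
np.set_printoptions(precision=3,suppress=True)
# pocket/tray estimate, organiser yaw
f=grab_frame("top")
r=[d for d in regions_of("top","pocket")][0]["pixels"]
for z in(.031,):
    c=max(cv2.findContours(r.astype(np.uint8),0,2)[0],key=cv2.contourArea); b=cv2.boxPoints(cv2.minAreaRect(c))
    Q=np.array([at(f,q,z)[:2] for q in b]); print(Q, "centre",Q.mean(0)); 
    for i in range(4): e=Q[(i+1)%4]-Q[i]; print(np.hypot(*e),np.degrees(np.arctan2(e[1],e[0])))
for cam in("top","wrist"):
    f=grab_frame(cam)
    for n,z in(("tray",.005),("cup_mid",.026),("cup_tab",.063),("pocket",.005)):
        for d in pinpoint(cam,n)[:1]: print(cam,n,d["p"],at(f,d["location"],z)[:2])
E
```

```text
t: 4.15
eef_pos: [0.6145, 0.0845, 0.1206]
ee_rot: [-3.137, 0.001, -1.453]
force: [-0.1, -1.0, 0.4]
width: 0.0005
[[0.601 0.404]
 [0.626 0.246]
 [0.378 0.198]
 [0.356 0.35 ]] centre [0.49  0.299]
0.16029821266519595 -81.21223253531922
0.25218682958814603 -168.98120760995175
0.15356771601719976 98.16482506911927
0.2508730036827383 12.571881433081357
top tray 0.83 [0.436 0.297]
top cup_mid 0.89 [0.551 0.299]
top cup_tab 0.84 [0.597 0.315]
wrist tray 0.65 [0.436 0.29 ]
wrist cup_mid 0.56 [0.555 0.307]
wrist cup_tab 0.66 [0.601 0.315]
```

Closed on nothing (width 0.5 mm). Look.

```bash
python3 - <<'E'
from h import *
np.set_printoptions(precision=3,suppress=True)
f=grab_frame("wrist"); save(f,"w2"); 
for o in syr(f): print(o)
f=grab_frame("top")
for o in syr(f,box=(200,200,370,370)): print(o)
E
```

```text
(1195, array([320., 226.]), array([0.613, 0.082]), np.float64(-173.6), (np.float64(-0.032), np.float64(0.031)))
(1207, array([406., 232.]), array([0.617, 0.004]), np.float64(156.7), (np.float64(-0.031), np.float64(0.04)))
(1307, array([495., 243.]), array([ 0.616, -0.081]), np.float64(178.2), (np.float64(-0.032), np.float64(0.039)))
(2558, array([535., 359.]), array([ 0.498, -0.158]), np.float64(102.2), (np.float64(-0.034), np.float64(0.037)))
(242, array([337., 244.]), array([ 0.618, -0.08 ]), np.float64(-180.0), (np.float64(-0.031), np.float64(0.038)))
(260, array([338., 322.]), array([ 0.458, -0.081]), np.float64(-174.8), (np.float64(-0.039), np.float64(0.031)))
(234, array([255., 324.]), array([0.453, 0.085]), np.float64(178.1), (np.float64(-0.03), np.float64(0.031)))
```

View pics/w2.png

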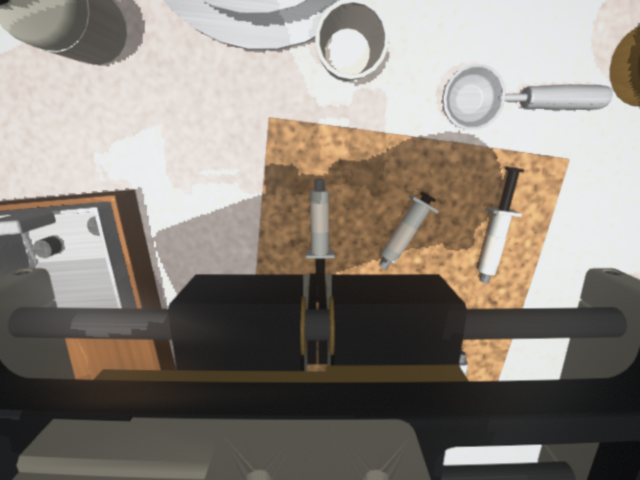

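The syringe hasn't moved, so perhaps the fingers hadn't closed before the lift. I'll repeat in steps.

```bash
python3 -m inch '0.45 -0.2 -0.1 -8 0 0 0;0.45 -0.2 -0.1 -11 0 0 0;0.45 -0.2 -0.1 -11.6 0 0 0;0.45 -0.2 -0.1 -11.6 0 0 0;0.45 -0.2 -0.1 -11.6 0 0 0;0.45 -0.2 -0.1 -11.6 0 0 0' 15; python3 -m inch '0 0 0 0 0 0 0;0 0 0 0 0 0 0;0 0 0 0 0 0 0;0 0 0 0 0 0 0'; python3 -m inch '0 0 0 0 0 0 0;0 0 0 0 0 0 0;0 0 0 0 0 0 0;0 0 0 0 0 0 0'
```

```text
t: 5.6
eef_pos: [0.6125, 0.0836, 0.004]
ee_rot: [-3.138, 0.001, -1.453]
force: [-0.4, -0.6, 1.0]
width: 0.039
t: 6.1
eef_pos: [0.6124, 0.0836, 0.004]
ee_rot: [-3.139, 0.001, -1.453]
force: [0.5, -1.0, 0.6]
width: 0.0048
t: 6.6
eef_pos: [0.6124, 0.0836, 0.0039]
ee_rot: [-3.139, 0.001, -1.453]
force: [0.1, -0.9, -0.1]
width: 0.0005
```

```bash
python3 - <<'E'
from h import *
np.set_printoptions(precision=3,suppress=True)
s=telemetry.get_state()
f=grab_frame("wrist"); print(proj(f,s["eef_pos"]), -np.array(f["R"]).T@f["t"], np.array(f["R"]))
a=f["pixels"][180:480,120:520].copy()
g=grab_frame("top"); b=cv2.resize(g["pixels"][190:290,210:345],(400,300),interpolation=cv2.INTER_CUBIC)
h=grab_frame("scene"); c=cv2.resize(h["pixels"][210:330,320:480],(400,300),interpolation=cv2.INTER_CUBIC)
cv2.imwrite("pics/w3.png",np.vstack([np.hstack([a,b]),np.hstack([c,c*0])])[:,:,::-1])
E
```

```text
[[318.083 271.124]] [0.687 0.093 0.191] [[ 0.118 -0.993 -0.001]
 [-0.955 -0.114  0.275]
 [-0.273 -0.031 -0.962]]
```

View pics/w3.png

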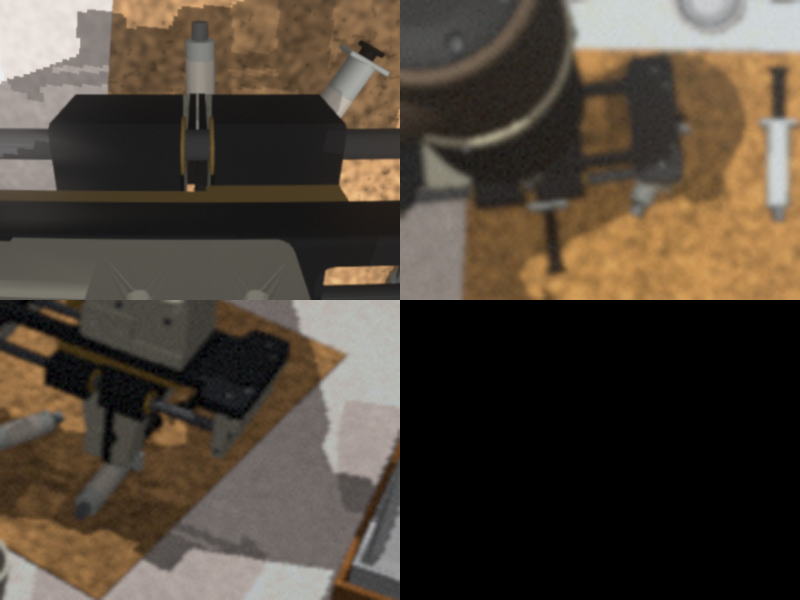

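Fingers appear shut over the barrel (tips at scene pixel ~(367,275)) though TCP reads z=4 mm. I'll check the TCP reading against the scene camera.

```bash
python3 - <<'E'
from h import *
np.set_printoptions(precision=1,suppress=True)
s=telemetry.get_state()
h=grab_frame("scene"); e=s["eef_pos"]
print(proj(h,[e,e+[0,0,.02],e+[0,0,.04],[.613,.083,.008],[.613-.03,.083-.0035,.008],[.613+.03,.083+.0035,.008]]))
img=cv2.resize(h["pixels"][235:315,320:427],(800,600),interpolation=cv2.INTER_CUBIC)
for X,c in((e,(255,0,0)),(e+[0,0,.02],(0,255,0)),([.613,.083,.016],(0,0,255))):
    q=(proj(h,X)[0]-[320,235]+.5)*[800/107,7.5]-.5; cv2.circle(img,tuple(int(v) for v in q),5,c,1)
cv2.imwrite("pics/s4.png",img[:,:,::-1])
E
```

```text
[[363.8 284.7]
 [364.6 275.8]
 [365.4 266.8]
 [363.5 282.9]
 [371.8 272.8]
 [355.  293.5]]
```

View pics/s4.png

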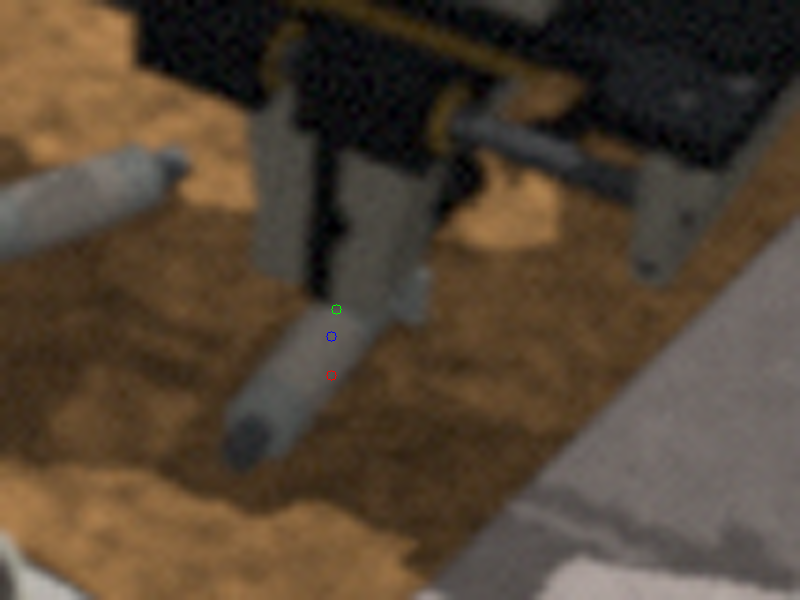

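The fingertips end around the green mark, about 20 mm above the reported TCP, so the real tips seem higher than the telemetry says. I'll open and lower gently, watching the force.

```bash
python3 -m inch '0.45 0 0 0 0 0 0;0.45 0 0 0 0 0 0;0.45 0 0 0 0 0 0;0.45 0 0 -0.3 0 0 0;0.45 0 0 -0.5 0 0 0;0.45 0 0 -0.5 0 0 0'; python3 -m inch '0.45 0 0 -0.2 0 0 0;0.45 0 0 -0.4 0 0 0;0.45 0 0 -0.4 0 0 0'
python3 - <<'E'
from h import *
s=telemetry.get_state(); print(s["force"],s["moment"],s["joint_efforts"])
h=grab_frame("scene"); e=s["eef_pos"]
a=cv2.resize(h["pixels"][235:315,320:427],(800,600),interpolation=cv2.INTER_CUBIC)
R=np.array([np.cos(s["ee_rot"][2]),np.sin(s["ee_rot"][2]),0])
for X,c in((e+R*.02,(255,0,0)),(e-R*.02,(255,0,0)),(e+R*.02+[0,0,.02],(0,255,0)),(e-R*.02+[0,0,.02],(0,255,0))):
    q=(proj(h,X)[0]-[320,235]+.5)*[800/107,7.5]-.5; cv2.circle(a,tuple(int(v) for v in q),5,c,1)
cv2.imwrite("pics/s5.png",a[:,:,::-1])
E
```

```text
t: 7.55
eef_pos: [0.6122, 0.0834, -0.0014]
ee_rot: [-3.139, 0.001, -1.453]
force: [-0.5, -0.2, 0.6]
width: 0.0392
t: 7.92
eef_pos: [0.6121, 0.0834, -0.0056]
ee_rot: [-3.139, 0.001, -1.453]
force: [0.7, -0.2, -0.6]
width: 0.0393
[ 0.70515025 -0.17657219 -0.59168034] [-0.00846992  0.03107967  0.00307526] [ 4.84942517e-03 -5.80556059e+01  2.14858013e+01  5.04085824e+00
  1.30499429e-01 -5.99710984e-05]
```

View pics/s5.png

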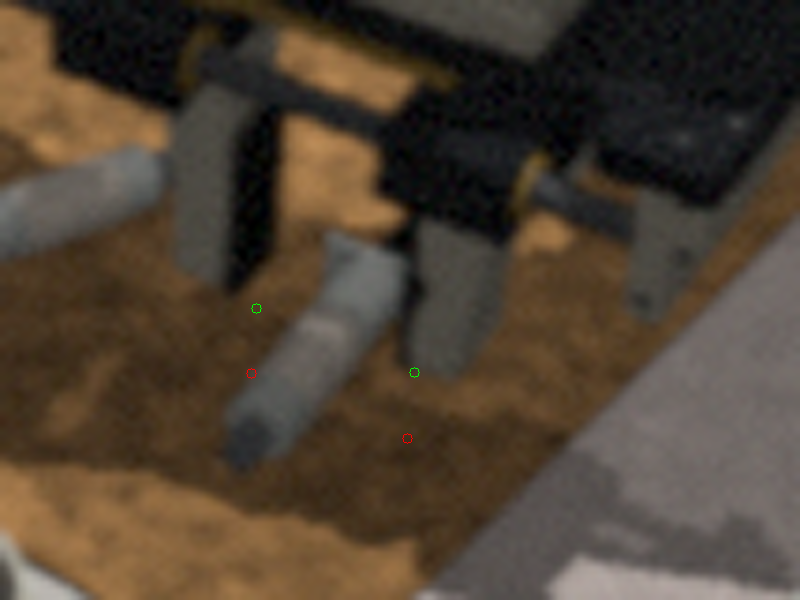

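TCP at −5.6 mm with no contact, and tips still clear the mat by roughly 15 mm. So the reported z is about 20 mm too low for the real tips. I'll keep lowering gently to reported −0.017 and then close.

```bash
python3 -m inch '0.45 0 0 -0.3 0 0 0;0.45 0 0 -0.6 0 0 0;0.45 0 0 -0.6 0 0 0'; python3 -m inch '0.45 0 0 -0.2 0 0 0;0.45 0 0 -0.4 0 0 0;0.45 0 0 -0.4 0 0 0'; python3 -m inch '0 0 0 0 0 0 0;0 0 0 0 0 0 0;0 0 0 0 0 0 0;0 0 0 0 0 0 0;0 0 0 0 0 0 0;0 0 0 0 0 0 0' 15
```

```text
t: 8.35
eef_pos: [0.6119, 0.0833, -0.0119]
ee_rot: [-3.14, 0.001, -1.453]
force: [-0.6, 0.3, -0.1]
width: 0.0395
t: 8.72
eef_pos: [0.6117, 0.0833, -0.0161]
ee_rot: [-3.14, 0.0, -1.453]
force: [-0.3, 1.1, 0.9]
width: 0.0393
t: 9.48
eef_pos: [0.6118, 0.0833, -0.0161]
ee_rot: [-3.14, 0.0, -1.453]
force: [0.8, 0.2, -0.6]
width: 0.0147
```

Gripped (14.7 mm). Lift and carry to the tray, nozzle toward −y.

```bash
python3 -m inch '0 0 0 5 0 0 0;0 -2 2 11 0 0 -10;0 -6 6 12 0 0 -20;0 -10 10 12 0 0 -30;0 -14 14 12 0 0 -40;0 -19.9 18.5 12 0 0 -50;0 -19.9 18.5 12 0 0 -60;0 -19.9 18.5 12 0 0 -70;0 -19.9 18.5 12 0 0 -80;0 -19.9 18.5 12 0 0 -85;0 -19.9 18.5 12 0 0 -85;0 -19.9 18.5 12 0 0 -85'
python3 - <<'E'
from h import *
np.set_printoptions(precision=3,suppress=True)
s=telemetry.get_state();print(s["q"],s["width"])
f=grab_frame("wrist"); save(f,"w6")
for n,z in(("tray",.005),("cup_mid",.026),("cup_tab",.063),("polish",0.0),("finjan",0.0)):
    for d in pinpoint("wrist",n)[:1]: print(n,d["p"],d["location"],at(f,d["location"],z)[:2])
f=grab_frame("top")
for d in pinpoint("top","polish")[:1]: print(d["p"],at(f,d["location"],0.))
E
```

```text
t: 10.98
eef_pos: [0.4128, 0.2682, 0.104]
ee_rot: [-3.14, 0.001, -2.935]
force: [-0.9, 0.4, -0.6]
width: 0.0146
[ 0.978  0.144 -0.514  0.002 -0.913 -0.772] 0.014625520226318552
tray 0.93 [289.0, 248.4] [0.434 0.293]
cup_mid 0.63 [140.1, 240.1] [0.556 0.305]
cup_tab 0.58 [52.5, 255.6] [0.603 0.315]
0.62 [0.756 0.281 0.   ]
```

View pics/w6.png

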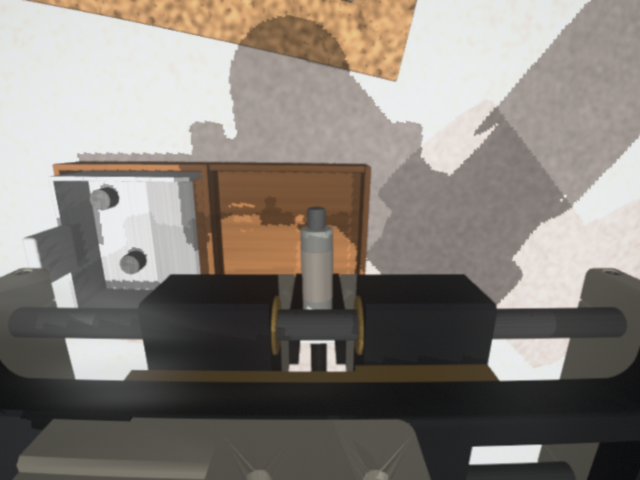

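The wrist view shows the syringe at (316,260) held square to the organiser, over the tray, with the tray walls at columns ~210 and ~365. Lower and release narrowly.

```bash
python3 -m inch '0 0.4 0 -5 0 0 0;0 0.4 0 -9 0 0 0;0 0.4 0 -11 0 0 0;0 0.4 0 -11.3 0 0 0;0 0.4 0 -11.3 0 0 0'; python3 -m inch '0.27 0 0 0 0 0 0;0.27 0 0 0 0 0 0;0.27 0 0 0 0 0 0;0.27 0 0 4 0 0 0;0.27 0 0 10 0 0 0;0.27 0 0 12 0 0 0;0.27 0 0 12 0 0 0'
```

```text
t: 12.0
eef_pos: [0.4171, 0.2686, -0.0086]
ee_rot: [-3.14, 0.001, -2.936]
force: [0.2, 0.5, 0.6]
width: 0.0147
t: 12.88
eef_pos: [0.4179, 0.2697, 0.1135]
ee_rot: [3.14, 0.004, -2.936]
force: [0.6, -0.4, -0.4]
width: 0.024
```

```bash
python3 -m inch '0.45 0 -2 0 0 0 10;0.45 1 -6 0 0 0 20;0.45 2 -10 0 0 0 30;0.45 3 -15 0 0 0 40;0.45 3.5 -18.5 0 0 0 50;0.45 3.5 -18.5 0 0 0 60;0.45 3.5 -18.5 0 0 0 70;0.45 3.5 -18.5 0 0 0 76;0.45 3.5 -18.5 0 0 0 76;0.45 3.5 -18.5 0 0 0 76'
python3 - <<'E'
from h import *
f=grab_frame("wrist")
for o in syr(f): print(o)
f=grab_frame("top"); save(f,"t7",(90,190,370,380),2.8)
for o in syr(f,box=(90,200,370,380)): print(o)
E
```

```text
t: 14.12
eef_pos: [0.4525, 0.0845, 0.113]
ee_rot: [3.139, 0.004, -1.612]
force: [-0.0, 0.4, 0.6]
width: 0.0391
(1276, array([408.,  28.]), array([0.6075, 0.0091]), np.float64(156.2), (np.float64(-0.024), np.float64(0.027)))
(1449, array([506., 213.]), array([ 0.4584, -0.0822]), np.float64(-174.0), (np.float64(-0.04), np.float64(0.033)))
(1202, array([317., 226.]), array([0.4527, 0.0859]), np.float64(178.2), (np.float64(-0.029), np.float64(0.032)))
(1061, array([118., 272.]), array([0.4165, 0.2748]), np.float64(104.2), (np.float64(-0.035), np.float64(0.031)))
(622, array([319., 304.]), array([0.3761, 0.087 ]), np.float64(88.7), (np.float64(-0.035), np.float64(0.038)))
(1146, array([ 83., 358.]), array([0.3219, 0.3333]), np.float64(176.6), (np.float64(-0.025), np.float64(0.026)))
(996, array([553., 356.]), array([ 0.3066, -0.1501]), np.float64(-170.2), (np.float64(-0.024), np.float64(0.03)))
(246, array([296., 243.]), array([0.6178, 0.004 ]), np.float64(157.7), (np.float64(-0.032), np.float64(0.039)))
(237, array([337., 244.]), array([ 0.6177, -0.0797]), np.float64(179.4), (np.float64(-0.031), np.float64(0.038)))
(263, array([338., 322.]), array([ 0.4579, -0.0809]), np.float64(-174.5), (np.float64(-0.038), np.float64(0.031)))
```

View pics/t7.png

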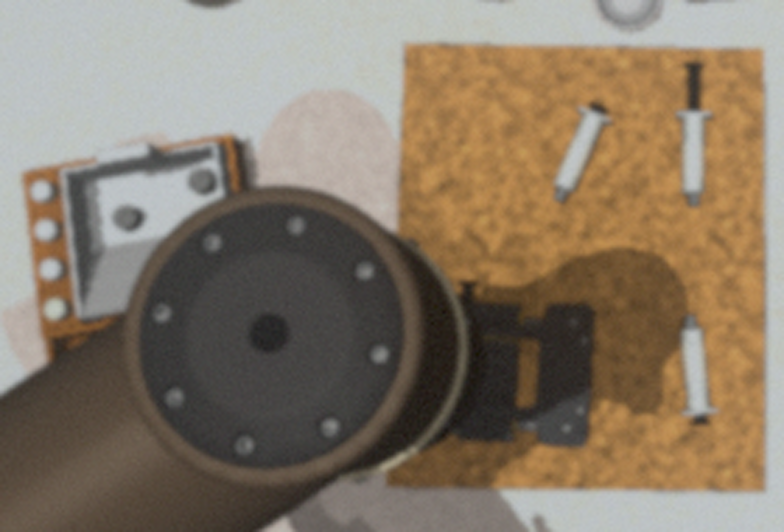

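S1 lies in the tray and S4 is under the tool; the three others have not moved (top crop: (580,155), (693,140), (697,370)). Grasp S4.

```bash
python3 -m inch '0.45 0 0.1 -6 0 0 0;0.45 0 0.1 -11 0 0 0;0.45 0 0.1 -12.5 0 0 0;0.45 0 0.1 -12.9 0 0 0;0.45 0 0.1 -12.9 0 0 0;0 0 0.1 -12.9 0 0 0;0 0 0.1 -12.9 0 0 0;0 0 0.1 -12.9 0 0 0;0 0 0.1 -12.9 0 0 0;0 0 0.1 -12.9 0 0 0' 15; python3 -m inch '0 0 0 6 0 0 0;0 0 0 12 0 0 0;0 0 0 12 0 0 0'
```

```text
t: 15.48
eef_pos: [0.453, 0.0858, -0.0154]
ee_rot: [3.14, 0.004, -1.611]
force: [-1.6, 0.3, 5.6]
width: 0.0137
t: 15.85
eef_pos: [0.4559, 0.0874, 0.1091]
ee_rot: [-3.136, 0.009, -1.61]
force: [0.8, 0.5, 0.2]
width: 0.0141
```

```bash
python3 -m inch '0 0 4 0 0 0 -10;0 0 8 0 0 0 -20;0 0 12 0 0 0 -30;0 0 17 0 0 0 -40;0 -0.1 22.6 0 0 0 -50;0 -0.1 22.6 0 0 0 -60;0 -0.1 22.6 0 0 0 -70;0 -0.1 22.6 0 0 0 -76;0 -0.1 22.6 0 0 0 -76;0 -0.1 22.6 0 0 0 -76;0 -0.1 22.6 0 0 0 -76'
python3 - <<'E'
from h import *
f=grab_frame("wrist")
for o in syr(f,.014): print(o)
for d in pinpoint("wrist","tray")[:1]: print(d["p"],at(f,d["location"],.005)[:2])
E
```

```text
t: 17.23
eef_pos: [0.4548, 0.3132, 0.109]
ee_rot: [-3.136, 0.009, -2.935]
force: [-1.1, -0.6, -0.1]
width: 0.0137
(1391, array([373., 185.]), array([0.4183, 0.2676]), np.float64(102.6), (np.float64(-0.031), np.float64(0.031)))
(1931, array([317., 271.]), array([0.4488, 0.3529]), np.float64(101.5), (np.float64(-0.032), np.float64(0.036)))
(3131, array([106., 357.]), array([0.6356, 0.4876]), np.float64(-159.5), (np.float64(-0.043), np.float64(0.045)))
(3235, array([527., 358.]), array([0.2272, 0.4001]), np.float64(7.1), (np.float64(-0.04), np.float64(0.042)))
(1268, array([317., 357.]), array([0.4301, 0.4408]), np.float64(-166.5), (np.float64(-0.028), np.float64(0.027)))
(1333, array([504., 454.]), array([0.2034, 0.5214]), np.float64(12.5), (np.float64(-0.04), np.float64(0.04)))
0.85 [0.43390799 0.29234395]
```

```bash
python3 -m inch '0 0 0 -5 0 0 0;0 0 0 -9 0 0 0;0 0 0 -11 0 0 0;0 0 0 -11.2 0 0 0;0 0 0 -11.2 0 0 0'; python3 -m inch '0.25 0 0 0 0 0 0;0.25 0 0 0 0 0 0;0.25 0 0 0 0 0 0;0.25 0 0 4 0 0 0;0.25 0 0 10 0 0 0;0.25 0 0 12 0 0 0;0.25 0 0 12 0 0 0'
```

```text
t: 17.95
eef_pos: [0.4553, 0.3137, -0.0022]
ee_rot: [-3.136, 0.01, -2.935]
force: [-0.4, 0.9, -0.0]
width: 0.014
t: 18.82
eef_pos: [0.4561, 0.3147, 0.1201]
ee_rot: [-3.139, 0.013, -2.935]
force: [-0.3, -0.2, -0.8]
width: 0.0218
```

```bash
python3 -m inch '0.45 2 -5 0 0 0 10;0.45 4 -10 0 0 0 20;0.45 6 -15 0 0 0 30;0.45 8 -20 0 0 0 40;0.45 10 -25 0 0 0 50;0.45 13 -30 0 0 0 60;0.45 15 -35 0 0 0 70;0.45 16.2 -39.5 0 0 0 77;0.45 16.2 -39.5 0 0 0 77;0.45 16.2 -39.5 0 0 0 77;0.45 16.2 -39.5 0 0 0 77'
python3 - <<'E'
from h import *
f=grab_frame("wrist")
for o in syr(f): print(o)
f=grab_frame("top")
for o in syr(f,z=.014,box=(90,200,370,380)): print(o)
E
```

```text
t: 20.2
eef_pos: [0.6177, -0.0793, 0.1197]
ee_rot: [-3.14, 0.013, -1.591]
force: [0.7, 0.8, 0.5]
width: 0.0398
(1145, array([226., 227.]), array([0.6176, 0.006 ]), np.float64(158.4), (np.float64(-0.029), np.float64(0.033)))
(1213, array([319., 228.]), array([ 0.615 , -0.0792]), np.float64(179.8), (np.float64(-0.032), np.float64(0.038)))
(1133, array([ 83., 358.]), array([0.4764, 0.1749]), np.float64(178.2), (np.float64(-0.026), np.float64(0.027)))
(167, array([241., 209.]), array([0.6885, 0.1207]), np.float64(-163.6), (np.float64(-0.022), np.float64(0.028)))
(251, array([320., 225.]), array([ 0.657, -0.045]), np.float64(-150.1), (np.float64(-0.031), np.float64(0.025)))
(253, array([338., 323.]), array([ 0.4563, -0.081 ]), np.float64(-174.7), (np.float64(-0.033), np.float64(0.029)))
```

```bash
python3 -m inch '0.45 -0.1 0 -6 0 0 0;0.45 -0.1 0 -11 0 0 0;0.45 -0.1 0 -13 0 0 0;0.45 -0.1 0 -13.5 0 0 0;0.45 -0.1 0 -13.5 0 0 0;0 -0.1 0 -13.5 0 0 0;0 -0.1 0 -13.5 0 0 0;0 -0.1 0 -13.5 0 0 0;0 -0.1 0 -13.5 0 0 0;0 -0.1 0 -13.5 0 0 0' 15; python3 -m inch '0 0 0 6 0 0 0;0 0 0 12 0 0 0;0 0 0 13 0 0 0;0 0 0 13 0 0 0'
python3 - <<'E'
from h import *
f=grab_frame("top"); save(f,"t8",(90,225,210,385),5)
for o in syr(f,z=.014,box=(90,200,370,380)): print(o)
E
```

```text
t: 21.55
eef_pos: [0.6173, -0.0792, -0.0144]
ee_rot: [-3.138, 0.013, -1.59]
force: [0.3, 0.7, 3.7]
width: 0.0131
t: 22.05
eef_pos: [0.6174, -0.079, 0.1161]
ee_rot: [-3.137, 0.014, -1.59]
force: [0.1, 0.5, -0.7]
width: 0.0133
(197, array([241., 210.]), array([0.6865, 0.1197]), np.float64(-161.8), (np.float64(-0.025), np.float64(0.029)))
(245, array([320., 226.]), array([ 0.6544, -0.0448]), np.float64(-150.1), (np.float64(-0.03), np.float64(0.024)))
(252, array([338., 323.]), array([ 0.4559, -0.0811]), np.float64(-175.1), (np.float64(-0.034), np.float64(0.029)))
```

View pics/t8.png

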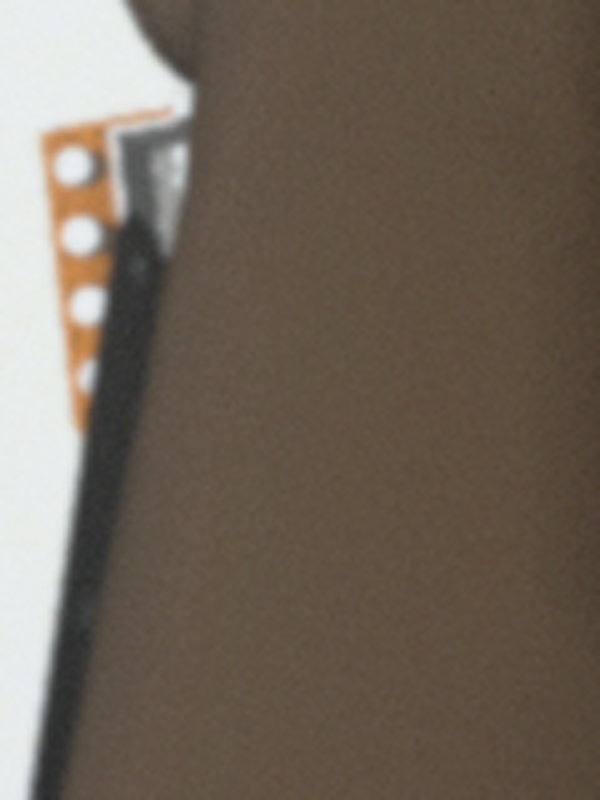

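The crop mostly shows the arm covering the tray, so it tells me little. Carry the third one to above the tray centre and measure with the wrist camera.

```bash
python3 -m inch '0 -2 5 0 0 0 -10;0 -4 10 0 0 0 -20;0 -6 15 0 0 0 -30;0 -8 20 0 0 0 -40;0 -11 25 0 0 0 -50;0 -14 31 0 0 0 -60;0 -17 37 0 0 0 -70;0 -18.6 39.5 0 0 0 -77;0 -18.6 39.5 0 0 0 -77;0 -18.6 39.5 0 0 0 -77;0 -18.6 39.5 0 0 0 -77'
python3 - <<'E'
from h import *
f=grab_frame("wrist"); save(f,"w9",(120,130,520,430),2)
for o in syr(f,.013,(0,0,640,330)): print(o)
for n,z in(("tray",.005),("cup_mid",.026)):
    for d in pinpoint("wrist",n)[:1]: print(d["p"],at(f,d["location"],z)[:2])
E
```

```text
t: 23.48
eef_pos: [0.4307, 0.3146, 0.1138]
ee_rot: [-3.138, 0.012, -2.935]
force: [0.7, -0.3, 0.3]
width: 0.0132
(1383, array([346., 176.]), array([0.4183, 0.2676]), np.float64(102.4), (np.float64(-0.031), np.float64(0.031)))
0.92 [0.43549644 0.2930382 ]
0.83 [0.5561954 0.3032128]
```

View pics/w9.png

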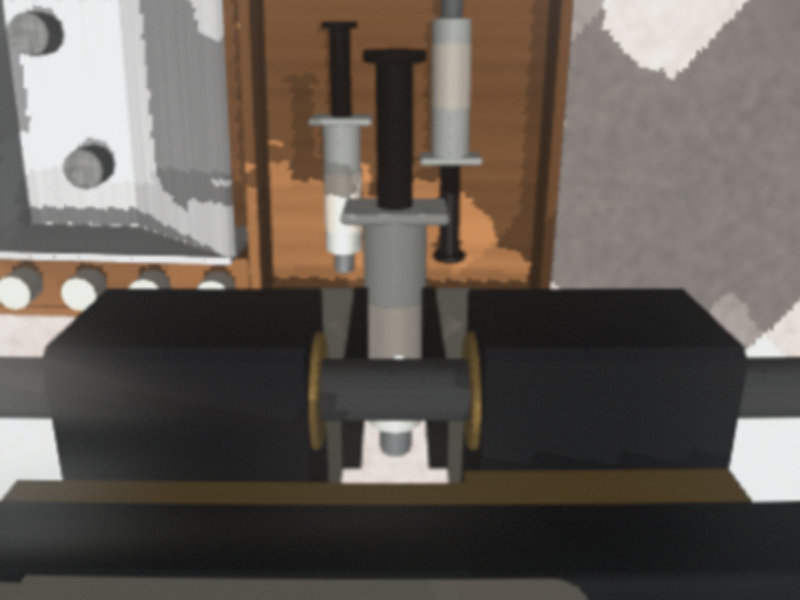

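Crop: two syringes lie in the tray, plungers out (at (340,190) and (450,120)). The third hangs between them, plunger out, at (395,260). Lower and release.

```bash
python3 -m inch '0 0 0.1 -5 0 0 0;0 0 0.1 -9 0 0 0;0 0 0.1 -10.5 0 0 0;0 0 0.1 -10.5 0 0 0;0 0 0.1 -10.5 0 0 0'; python3 -m inch '0.25 0 0 0 0 0 0;0.25 0 0 0 0 0 0;0.25 0 0 0 0 0 0;0.25 0 0 4 0 0 0;0.25 0 0 10 0 0 0;0.25 0 0 12 0 0 0;0.25 0 0 12 0 0 0'
```

```text
t: 24.25
eef_pos: [0.4319, 0.3167, 0.0109]
ee_rot: [-3.14, 0.015, -2.936]
force: [-0.7, 0.1, -0.3]
width: 0.0132
t: 25.12
eef_pos: [0.4326, 0.3178, 0.1331]
ee_rot: [3.14, 0.018, -2.935]
force: [0.0, 0.5, -0.0]
width: 0.0221
```

```bash
python3 -m inch '0.45 2 -5 0 0 0 9;0.45 5 -10 0 0 0 18;0.45 8 -15 0 0 0 27;0.45 11 -20 0 0 0 36;0.45 14 -25 -1 0 0 45;0.45 18.5 -31.3 -2 0 1 56;0.45 18.5 -31.3 -2 0 1 56;0.45 18.5 -31.3 -2 0 1 56;0.45 18.5 -31.3 -2 0 1 56'
python3 - <<'E'
from h import *
f=grab_frame("wrist")
for o in syr(f): print(o)
f=grab_frame("top")
for o in syr(f,z=.010,box=(90,200,370,380)): print(o)
E
```

```text
t: 26.25
eef_pos: [0.6168, 0.0049, 0.1121]
ee_rot: [3.128, 0.004, -1.959]
force: [0.4, -0.9, 0.8]
width: 0.0393
(1165, array([318., 225.]), array([0.6172, 0.0056]), np.float64(157.7), (np.float64(-0.03), np.float64(0.032)))
(996, array([553., 356.]), array([ 0.3981, -0.1654]), np.float64(170.4), (np.float64(-0.025), np.float64(0.031)))
(334, array([161., 215.]), array([0.6749, 0.2848]), np.float64(-151.3), (np.float64(-0.042), np.float64(0.043)))
(280, array([167., 262.]), array([0.578 , 0.2672]), np.float64(-169.4), (np.float64(-0.046), np.float64(0.045)))
(264, array([338., 322.]), array([ 0.4578, -0.0811]), np.float64(-174.7), (np.float64(-0.039), np.float64(0.032)))
```

```bash
python3 -m inch '0.45 0.1 0 -6 0 0 0;0.45 0.1 0 -11 0 0 0;0.45 0.1 0 -12.3 0 0 0;0.45 0.1 0 -12.7 0 0 0;0.45 0.1 0 -12.7 0 0 0;0 0.1 0 -12.7 0 0 0;0 0.1 0 -12.7 0 0 0;0 0.1 0 -12.7 0 0 0;0 0.1 0 -12.7 0 0 0;0 0.1 0 -12.7 0 0 0' 15; python3 -m inch '0 0 0 6 0 0 0;0 0 0 12 0 0 0;0 0 0 14 0 0 0;0 0 0 14 0 0 0'
```

```text
t: 27.6
eef_pos: [0.6183, 0.0055, -0.0137]
ee_rot: [3.129, 0.005, -1.957]
force: [-0.5, 0.1, 5.1]
width: 0.0122
t: 28.1
eef_pos: [0.6193, 0.0059, 0.1281]
ee_rot: [3.132, 0.008, -1.957]
force: [-0.5, 0.0, -1.7]
width: 0.0122
```

```bash
python3 -m inch '0 -1 5 0 0 0 -9;0 -2 10 0 0 0 -18;0 -3 15 0 0 0 -27;0 -4 20 0 0 0 -36;0 -5 25 0 0 0 -45;0 -7 29.5 0 0 0 -56;0 -7 29.5 0 0 0 -56;0 -7 29.5 0 0 0 -56;0 -7 29.5 0 0 0 -56'
python3 - <<'E'
from h import *
f=grab_frame("wrist"); save(f,"w10",(0,100,640,400),1.25)
for o in syr(f,.013,(0,0,640,330)): print(o)
for n,z in(("tray",.005),("cup_mid",.026),("cup_tab",.063)):
    for d in pinpoint("wrist",n)[:1]: print(n,d["p"],at(f,d["location"],z)[:2])
E
```

```text
t: 29.22
eef_pos: [0.5493, 0.2997, 0.1273]
ee_rot: [3.133, 0.007, -2.935]
force: [0.7, 0.1, -0.2]
width: 0.0121
(1026, array([467., 216.]), array([0.4172, 0.2668]), np.float64(103.2), (np.float64(-0.03), np.float64(0.032)))
tray 0.76 [0.43270594 0.29223495]
cup_mid 0.84 [0.55633199 0.30268534]
cup_tab 0.89 [0.60250041 0.31527963]
```

View pics/w10.png

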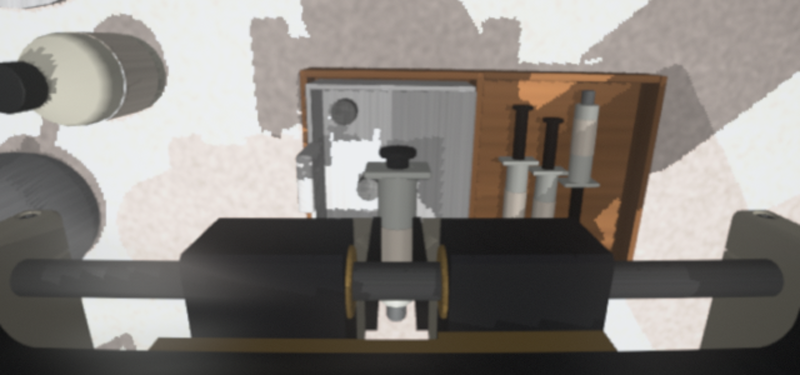

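All three drawn syringes lie side by side in the tray (crop (515,160), (545,170), (580,140)). The spent one is over the cup, with the tab at (305,180). Release it.

```bash
python3 -m inch '0 0 0 -5 0 0 0;0 0 0 -8 0 0 0;0 0 0 -9.1 0 0 0;0 0 0 -9.1 0 0 0'; python3 -m inch '0.27 0 0 0 0 0 0;0.27 0 0 0 0 0 0;0.27 0 0 0 0 0 0;0.27 0 0 4 0 0 0;0.27 0 0 10 0 0 0;0.27 0 0 10 0 0 0'
```

```text
t: 29.92
eef_pos: [0.5499, 0.2998, 0.0371]
ee_rot: [3.132, 0.007, -2.936]
force: [-0.2, -0.7, -0.3]
width: 0.012
t: 30.68
eef_pos: [0.5527, 0.302, 0.1432]
ee_rot: [3.128, 0.016, -2.935]
force: [-0.5, 0.1, -0.3]
width: 0.0239
```

```bash
python3 -m inch '0.45 -1 -5 0 0 0 10;0.45 -2 -10 0 0 0 20;0.45 -3 -15 0 0 0 30;0.45 -4 -20 0 0 0 40;0.45 -5 -25 0 0 0 50;0.45 -7 -30 0 0 0 60;0.45 -8 -35 -2 0 0 70;0.45 -9.4 -38.3 -3 0 0 80;0.45 -9.4 -38.3 -3 0 0 83.5;0.45 -9.4 -38.3 -3 0 0 83.5;0.45 -9.4 -38.3 -3 0 0 83.5'
python3 - <<'E'
from h import *
f=grab_frame("wrist")
for o in syr(f): print(o)
f=grab_frame("top")
for o in syr(f,z=.018,box=(90,200,370,380)): print(o)
E
```

```text
t: 32.05
eef_pos: [0.4589, -0.0807, 0.1133]
ee_rot: [3.129, 0.016, -1.478]
force: [0.7, -0.2, 0.2]
width: 0.0391
(1237, array([320., 229.]), array([ 0.4556, -0.0809]), np.float64(-175.0), (np.float64(-0.032), np.float64(0.03)))
(207, array([301., 306.]), array([ 0.3773, -0.0702]), np.float64(-87.5), (np.float64(-0.021), np.float64(0.037)))
(1135, array([ 83., 358.]), array([0.2913, 0.1534]), np.float64(-176.7), (np.float64(-0.026), np.float64(0.027)))
```

```bash
python3 -m inch '0.45 -0.2 0 -6 0 0 0;0.45 -0.2 0 -11 0 0 0;0.45 -0.2 0 -12.5 0 0 0;0.45 -0.2 0 -12.8 0 0 0;0.45 -0.2 0 -12.8 0 0 0;0 -0.2 0 -12.8 0 0 0;0 -0.2 0 -12.8 0 0 0;0 -0.2 0 -12.8 0 0 0;0 -0.2 0 -12.8 0 0 0;0 -0.2 0 -12.8 0 0 0' 15; python3 -m inch '0 0 0 6 0 0 0;0 0 0 12 0 0 0;0 0 0 15 0 0 0;0 0 0 15 0 0 0'
```

```text
t: 33.4
eef_pos: [0.4573, -0.0806, -0.0144]
ee_rot: [3.129, 0.016, -1.477]
force: [-0.2, 1.4, 5.3]
width: 0.0131
t: 33.9
eef_pos: [0.4588, -0.0803, 0.138]
ee_rot: [3.134, 0.017, -1.477]
force: [-0.0, 0.6, -1.7]
width: 0.0131
```

```bash
python3 -m inch '0 1 5 0 0 0 -10;0 2 10 0 0 0 -20;0 3 15 0 0 0 -30;0 4 20 0 0 0 -40;0 5 25 0 0 0 -50;0 7 30 0 0 0 -60;0 8 35 0 0 0 -70;0 9 38.1 0 0 0 -80;0 9 38.1 0 0 0 -83.5;0 9 38.1 0 0 0 -83.5;0 9 38.1 0 0 0 -83.5'
python3 - <<'E'
from h import *
f=grab_frame("wrist"); save(f,"w11",(0,100,640,400),1.25)
for o in syr(f,.02,(0,0,640,330)): print(o)
E
```

```text
t: 35.28
eef_pos: [0.5484, 0.3001, 0.1371]
ee_rot: [3.135, 0.016, -2.933]
force: [-0.0, 0.1, -0.2]
width: 0.013
(986, array([464., 214.]), array([0.4205, 0.266 ]), np.float64(103.3), (np.float64(-0.03), np.float64(0.031)))
```

```bash
python3 -m inch '0 0 0 -5 0 0 0;0 0 0 -8 0 0 0;0 0 0 -9.8 0 0 0;0 0 0 -9.8 0 0 0'; python3 -m inch '0.27 0 0 0 0 0 0;0.27 0 0 0 0 0 0;0.27 0 0 0 0 0 0;0.27 0 0 4 0 0 0;0.27 0 -4 10 0 0 0;0.27 0 -8 10 0 0 0;0.27 0 -8 10 0 0 0;0.27 0 -8 10 0 0 0'
python3 - <<'E'
from h import *
f=grab_frame("wrist"); save(f,"w12",(0,100,640,420),1.25)
hsv=cv2.cvtColor(f["pixels"],cv2.COLOR_RGB2HSV)
for n,z in(("tray",.005),("cup_mid",.026),("cup_tab",.063),("syringe_a_mid",.025),("bob_1_mid",.02)):
    for d in pinpoint("wrist",n)[:3]: print(n,round(d["p"],2),np.round(d["location"]),at(f,d["location"],z)[:2])
E
```

```text
t: 35.83
eef_pos: [0.5477, 0.2988, 0.0381]
ee_rot: [3.136, 0.014, -2.934]
force: [0.3, 0.1, -0.3]
width: 0.0131
t: 36.83
eef_pos: [0.5479, 0.2189, 0.1385]
ee_rot: [3.136, 0.014, -2.934]
force: [0.6, 0.2, -0.4]
width: 0.0237
cup_mid 0.6 [294. 300.] [0.55633736 0.30158561]
syringe_a_mid 0.16 [294. 300.] [0.55670962 0.30163672]
bob_1_mid 0.54 [264. 266.] [0.5919303 0.2754133]
```

View pics/w12.png

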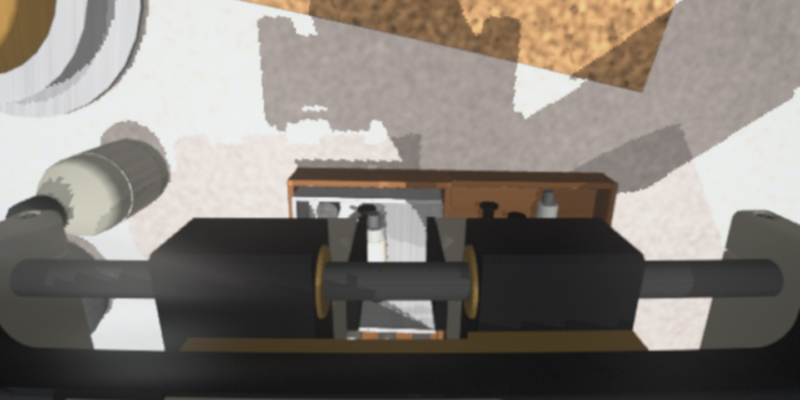

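The crop is mostly the gripper, but a spent syringe is visible lying in the cup at (375,235). Move over the tab and check with the scene camera.

```bash
python3 -m inch '0.4 2 4 1 0 0.8 0;0.4 5.4 9.5 1 0 0.8 0;0.4 5.4 9.5 1 0 0.8 0;0.4 5.4 9.5 1 0 0.8 0;0.4 5.4 9.5 1 0 0.8 0'
python3 - <<'E'
from h import *
f=grab_frame("wrist"); h=grab_frame("scene"); s=telemetry.get_state(); print(s["ee_rot"])
for g,c in((f,"wrist"),(h,"scene")):
  for n,z in(("cup_mid",.026),("cup_tab",.063),("syringe_a_mid",.022)):
    for d in pinpoint(c,n)[:3]: print(c,n,round(d["p"],2),np.round(d["location"]),at(g,d["location"],z)[:2])
a=cv2.resize(f["pixels"][120:345,150:550],(800,450)); 
b=cv2.resize(h["pixels"][230:370,440:590],(450,420),interpolation=cv2.INTER_CUBIC)
cv2.imwrite("pics/w13.png",cv2.resize(np.vstack([a,np.hstack([b,np.zeros((420,350,3),np.uint8)])]),(552,600))[:,:,::-1])
E
```

```text
t: 37.75
eef_pos: [0.6011, 0.3137, 0.1476]
ee_rot: [3.134, -0.001, -2.933]
force: [0.5, -1.2, 0.4]
width: 0.0349
[ 3.13338740e+00 -3.32312844e-04 -2.93353390e+00]
wrist cup_mid 0.85 [367. 219.] [0.55630784 0.30403356]
wrist cup_tab 0.56 [318. 232.] [0.60116241 0.31513102]
wrist syringe_a_mid 0.63 [364. 216.] [0.55846531 0.30249919]
scene cup_mid 0.68 [500. 313.] [0.55284587 0.29746197]
scene cup_tab 0.75 [502. 319.] [0.60020331 0.3147231 ]
scene cup_tab 0.64 [241. 173.] [ 0.55618864 -0.25106287]
scene syringe_a_mid 0.71 [498. 319.] [0.5612565  0.30000015]
```

View pics/w13.png

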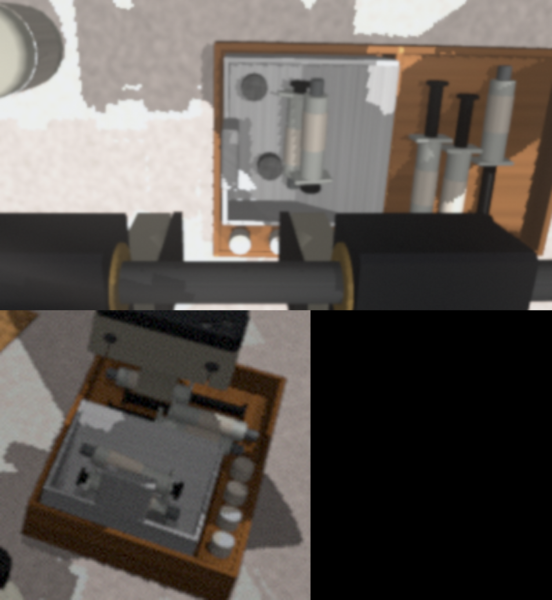

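Crop: both spent syringes lie in the cup (about (290,130) and (315,130)) with two bobs, the tab is at (230,150) between the fingers, and three drawn syringes are in the tray. Grip the tab.

```bash
python3 -m inch '0.4 0 0.1 -6 0 0 0;0.4 0 0.1 -10 0 0 0;0.4 0 0.1 -11.5 0 0 0;0.4 0 0.1 -11.5 0 0 0'; python3 -m inch '0 0 0 0 0 0 0;0 0 0 0 0 0 0;0 0 0 0 0 0 0;0 0 0 0 0 0 0;0 0 0 0 0 0 0;0 0 0 0 0 0 0' 45
```

```text
t: 38.65
eef_pos: [0.6016, 0.315, 0.0326]
ee_rot: [3.134, -0.001, -2.933]
force: [-0.9, 0.5, 1.2]
width: 0.0352
t: 39.4
eef_pos: [0.6018, 0.3153, 0.0337]
ee_rot: [3.134, -0.0, -2.933]
force: [-2.3, -0.3, 6.4]
width: 0.0093
```

```bash
python3 -m inch '0 0 0 1 0 0 0;0 0 0 2.5 0 0 0;0 0 0 4.5 0 0 0;0 0 0 6.5 0 0 0;0 0 0 8.5 0 0 0;0 0 0 8.5 0 0 0;0 0 0 8.5 0 0 0;0 0 0 8.5 0 0 0' 45
python3 - <<'E'
from h import *
for c in("wrist","scene"):
  f=grab_frame(c)
  for n,z in(("cup_mid",.111),("cup_tab",.148)):
    for d in pinpoint(c,n)[:2]: print(c,n,round(d["p"],2),np.round(d["location"]),at(f,d["location"],z)[:2])
print(telemetry.get_state()["q"])
E
```

```text
t: 40.4
eef_pos: [0.6012, 0.3149, 0.1176]
ee_rot: [3.135, -0.002, -2.933]
force: [-0.1, -0.2, -2.2]
width: 0.0096
wrist cup_tab 0.88 [315. 288.] [0.60368871 0.31382012]
scene cup_tab 0.96 [513. 275.] [0.60256289 0.31292153]
[ 0.76457244  0.4191203  -0.08026629 -0.00778138 -1.0682338  -0.55225415]
```

Cup is lifted (−2.2 N matches cup plus contents). Carry it to the bin at moderate pace, turning its tab toward −y.

```bash
python3 -m inch '0 0 0 3 0 0 0;0 0 -1 6 0 0 -3;0 0 -4 9 0 0 -8;0 -0.5 -7 10 0 0 -13;0 -1 -10 10 0 0 -18;0 -1.5 -13.5 10 0 0 -23;0 -2 -17 10 0 0 -28;0 -2.5 -20.5 10 0 0 -33;0 -3 -24 10 0 0 -38;0 -3.5 -27.5 10 0 0 -43;0 -4 -30 10 0 0 -47;0 -4 -31 10 0 0 -48' 45
python3 -m inch '0 -0.5 -2 0 0 0 -3;0 -1 -5 0 0 0 -8;0 -1.5 -8.5 0 0 0 -13;0 -2 -12 0 0 0 -18;0 -2.5 -15.5 0 0 0 -23;0 -3.3 -19 0 0 0 -28;0 -4 -22.5 0 0 0 -33;0 -4.5 -26 0 0 0 -38;0 -5 -29.5 0 0 0 -43;0 -5.5 -32.5 0 0 0 -47;0 -5.8 -34 0 0 0 -49;0 -5.8 -34.5 0 0 0 -49'
python3 -c "
from h import *
s=telemetry.get_state();print(s['q'],s['eef_pos'],s['ee_rot'],s['force'])"
```

```text
t: 42.2
eef_pos: [0.5613, 0.0039, 0.2186]
ee_rot: [3.134, -0.001, 2.51]
force: [-0.0, 0.6, -2.2]
width: 0.0094
t: 43.7
eef_pos: [0.503, -0.3416, 0.2184]
ee_rot: [3.134, -0.001, 1.654]
force: [-0.5, 0.2, -2.7]
width: 0.0096
[-0.27817642  0.2336736  -0.11492916 -0.00380343 -1.21567117 -1.20771139] [ 0.50295355 -0.34159243  0.21837576] [ 3.13422809e+00 -1.02596049e-03  1.65439776e+00] [-0.51204643  0.15219711 -2.71658086]
```

```bash
python3 -m inch '0 0 0 0 -10 -0.8 0;0 0 0 0 -20 -1.7 0;0 0 0 0 -20 -1.7 0;0 0 0 0 -20 -1.7 0' 50
python3 -c "
from h import *
s=telemetry.get_state();print(s['q'],s['ee_rot'],s['force'])"
```

```text
t: 44.2
eef_pos: [0.504, -0.3405, 0.2192]
ee_rot: [3.132, 0.349, 1.656]
force: [-0.5, -0.4, -1.2]
width: 0.0098
[-0.05607602  0.11822764 -0.47773487  0.42428294 -0.95811542 -1.6709759 ] [3.13231356 0.34855461 1.65646647] [-0.48656692 -0.40098301 -1.23082928]
```

Tipping toward −y folds the elbow and drives q6 toward its limit. I'll level out and check joint ranges with a quick fitted arm model before choosing the tipping direction.

```bash
python3 -m inch '0 0 0 0 10 0.8 0;0 0 0 0 20 1.7 0;0 0 0 0 20 1.7 0;0 0 0 0 20 1.7 0' 50
cat > k.py <<'E'
from h import *
from scipy.optimize import least_squares
from scipy.spatial.transform import Rotation as Ro
X=lambda a:Ro.from_euler('x',a).as_matrix();Y=lambda a:Ro.from_euler('y',a).as_matrix();Z=lambda a:Ro.from_euler('z',a).as_matrix()
def fk(q,p):
    a,fo,c,h,lat,L,g=p; R1=Z(q[0])
    R2=R1@Y(q[1]-q[2])          # forearm along local x, depression d
    w=R1@np.array([a*np.sin(q[1])+c,-lat,h+a*np.cos(q[1])])+R2@np.array([fo,0,g])
    R=R2@X(SG*q[3])@Y(-q[4])@X(SG6*q[5])   # tool along local x
    return w+R@np.array([L,0,0]),R
SG,SG6=1,-1
D=[([1.417,.359,.012,0,-1.224,-.288],[.2885,.61,.1975],[-3.141,-.002,-2.013]),
([.448,.315,-.195,0,-1.061,1.239],[.6155,.0828,.1378],[3.141,0,-1.455]),
([.978,.144,-.514,.002,-.913,-.772],[.4128,.2682,.104],[-3.14,.001,-2.935]),
([.7646,.4191,-.0803,-.0078,-1.0682,-.5523],[.6012,.3149,.1176],[3.135,-.002,-2.933]),
([-.2782,.2337,-.1149,-.0038,-1.2157,-1.2077],[.503,-.3416,.2184],[3.134,-.001,1.654]),
([-.0561,.1182,-.4777,.4243,-.9581,-1.671],[.504,-.3405,.2192],[3.132,.3486,1.6565])]
import itertools
best=None
for SG,SG6 in itertools.product((1,-1),(1,-1)):
    r=least_squares(lambda p:np.concatenate([fk(q,p)[0]-x for q,x,_ in D]),[.59,.486,0,.25,.19,.4,0])
    e=[np.degrees(np.arccos(np.clip(fk(q,r.x)[1][:,0]@Ro.from_euler('xyz',o).as_matrix()[:,2],-1,1))).round(1) for q,_,o in D]
    print(SG,SG6,r.cost,np.round(r.x,3),e)
    if best is None or r.cost<best[0]: best=(r.cost,SG,SG6,r.x)
_,SG,SG6,P=best
# tool x in local frame: fix on data, both SG6 signs
for SG6 in(1,-1): print(SG6,[np.round(fk(q,P)[1].T@Ro.from_euler('xyz',o).as_matrix()[:,0],2) for q,_,o in D])
E
python3 k.py
```

```text
t: 44.7
eef_pos: [0.5045, -0.3418, 0.2193]
ee_rot: [3.131, -0.001, 1.654]
force: [-0.2, -0.6, -2.2]
width: 0.0095
1 1 0.006522873805165627 [ 0.499  0.311  0.187 -0.419  0.196 -0.278 -0.027] [np.float64(0.1), np.float64(0.0), np.float64(0.2), np.float64(0.8), np.float64(0.4), np.float64(39.4)]
1 -1 0.006522873805165627 [ 0.499  0.311  0.187 -0.419  0.196 -0.278 -0.027] [np.float64(0.1), np.float64(0.0), np.float64(0.2), np.float64(0.8), np.float64(0.4), np.float64(39.4)]
-1 1 0.002284037644218536 [ 0.552  0.369  0.109  0.22   0.189  0.402 -0.013] [np.float64(0.1), np.float64(0.0), np.float64(0.0), np.float64(0.1), np.float64(0.0), np.float64(0.0)]
-1 -1 0.002284037644218536 [ 0.552  0.369  0.109  0.22   0.189  0.402 -0.013] [np.float64(0.1), np.float64(0.0), np.float64(0.0), np.float64(0.1), np.float64(0.0), np.float64(0.0)]
1 [array([-0.  ,  0.55, -0.84]), array([ 0.  , -0.62,  0.79]), array([ 0.  ,  1.  , -0.03]), array([-0.  ,  0.89, -0.45]), array([0.  , 0.66, 0.75]), array([ 0.  , -0.2 ,  0.98])]
-1 [array([-0.,  0., -1.]), array([ 0.,  0., -1.]), array([ 0.,  0., -1.]), array([-0., -0., -1.]), array([ 0.,  0., -1.]), array([ 0., -0., -1.])]
```

```bash
python3 - <<'E'
src=open('k.py').read().split("import itertools")[0]
exec(src)
SG=SG6=-1
def fk(q,p):
    a,fo,c,h,lat,L,g,l4,x5=p; R1=Z(q[0]); R2=R1@Y(q[1]-q[2]); R4=R2@X(SG*q[3]); R5=R4@Y(-q[4])
    w=R1@np.array([a*np.sin(q[1])+c,-lat,h+a*np.cos(q[1])])+R2@np.array([fo,0,g])+R4@np.array([0,-l4,0])
    R=R5@X(SG6*q[5]); return w+R5@np.array([L,0,x5]),R
s=telemetry.get_state(); D.append((s["q"],s["eef_pos"],s["ee_rot"]))
r=least_squares(lambda p:np.concatenate([np.concatenate([fk(q,p)[0]-x for q,x,_ in D])]+[.001*(p-[.55,.45,0,.25,.1,.35,0,.1,0])]),[.55,.45,0,.25,.1,.35,0,.1,0])
P=r.x; print(np.round(P,3)); print([np.round((fk(q,P)[0]-x)*1000,1) for q,x,_ in D])
lo=np.array([-3.07,-1.43,-1.02,-3.03,-3.05,-3.03]);hi=np.array([3.07,2.12,1.25,1.67,0,3.03])
q0=np.array(s["q"]); c=np.array([.5,-.311])
for az in range(-180,180,20):
    t=np.radians(az); d=np.array([np.cos(t),np.sin(t),0]); q=q0.copy(); out=[]
    # go vertical to yaw, then tip in steps
    for th in list(np.radians(np.arange(0,96,8))):
        tool=d*np.sin(th)-np.array([0,0,1])*np.cos(th); cx=d*np.cos(th)+np.array([0,0,1])*np.sin(th)
        pos=np.array([*(c+.032*d[:2]),.22]); tx=-cx
        if th==0: q[5]=(t-q[0]+np.pi)%(2*np.pi)-np.pi
        def res(q): 
            p,R=fk(q,P); return np.concatenate([p-pos,.3*(R[:,0]-tool),.3*(R@np.array([0,0,-1.])-tx)])
        m=least_squares(res,np.clip(q,lo+1e-3,hi-1e-3),bounds=(lo,hi)); q=m.x; out.append(m.cost)
    print(az,"bad" if max(out)>1e-4 else "ok",round(max(out),5),q.round(2),"margin",min(np.minimum(q-lo,hi-q)).round(2))
E
```

```text
[ 0.601  0.465 -0.013  0.209 -0.001  0.415 -0.001  0.192  0.012]
[array([0.2, 0. , 0.1]), array([-0.1,  0.1, -0.3]), array([-0.1, -0. , -0.1]), array([0.2, 0. , 0.5]), array([-0.1,  0. , -0.1]), array([ 0.1, -0. , -0. ]), array([-0. ,  0. , -0.1])]
-180 ok 0.0 [-0.14  1.08  0.45  0.21 -2.46 -2.97] margin 0.06
-160 ok 0.0 [-0.    0.99  0.14  0.45 -2.21 -2.85] margin 0.18
-140 ok 0.0 [ 0.12  0.88 -0.18  0.64 -1.96 -2.84] margin 0.19
-120 ok 0.0 [ 0.22  0.76 -0.51  0.85 -1.74 -2.91] margin 0.12
-100 ok 1e-05 [ 0.26  0.63 -0.83  1.13 -1.58 -3.03] margin 0.0
-80 bad 0.00092 [ 0.19  0.51 -1.02  1.47 -1.51 -3.03] margin 0.0
-60 bad 0.00633 [ 0.12  0.5  -1.02  1.67 -1.49 -3.03] margin 0.0
-40 bad 0.01884 [ 0.19  0.49 -1.02  1.67 -1.48 -3.03] margin 0.0
-20 bad 0.0003 [-1.36  0.51 -0.88 -2.12 -1.44  2.98] margin 0.05
0 ok 0.0 [-1.32  0.48 -0.58 -1.77 -1.42  2.64] margin 0.39
20 ok 0.0 [-1.25  0.55 -0.32 -1.53 -1.56  2.43] margin 0.6
40 ok 0.0 [-1.15  0.65 -0.05 -1.36 -1.76  2.3 ] margin 0.73
60 ok 0.0 [-1.04  0.77  0.21 -1.25 -1.99  2.2 ] margin 0.83
80 ok 0.0 [-0.93  0.88  0.46 -1.17 -2.23  2.14] margin 0.79
100 ok 0.0 [-0.8   0.98  0.69 -1.12 -2.47  2.1 ] margin 0.56
120 ok 0.0 [-0.66  1.07  0.87 -1.05 -2.69  2.13] margin 0.36
140 ok 0.0 [-0.48  1.13  0.92 -0.76 -2.82  2.4 ] margin 0.23
160 ok 2e-05 [-0.28  1.14  0.73 -0.16 -2.69  2.99] margin 0.04
```

The model fits within 0.5 mm. Tipping toward azimuth 60° leaves 0.8 rad of joint margin, so I'll turn the cup to 60°.

```bash
python3 -m inch '0 0 0.5 0 0 0 4;0 0 1 0 0 0 11;0 0 1.5 0 0 0 19;0 0 2 0 0 0 27;0 0 2.5 0 0 0 35;0 0 3 0 0 0 43;0 0 3.5 0 0 0 51;0 0.5 4 0 0 0 59;0 1 4.5 0 0 0 67;0 1 5 0 0 0 74;0 1.1 5.5 0 0 0 79;0 1.1 5.9 0 0 0 80' 50
python3 -m inch '0 0 0 0 0 0 5;0 0 0 0 0 0 13;0 0 0 0 0 0 21;0 0 0 0 0 0 29;0 0 0 0 0 0 37;0 0 0 0 0 0 45;0 0 0 0 0 0 53;0 0 0 0 0 0 60;0 0 0 0 0 0 65;0 0 0 0 0 0 65;0 0 0 0 0 0 65' 50
python3 -c "
from h import *
s=telemetry.get_state();print(s['q'],s['eef_pos'],s['ee_rot'],s['force'])"
```

```text
t: 46.2
eef_pos: [0.5156, -0.2818, 0.2196]
ee_rot: [3.132, -0.0, 3.053]
force: [-0.1, -0.3, -2.1]
width: 0.0095
t: 47.58
eef_pos: [0.5156, -0.2815, 0.2197]
ee_rot: [3.132, -0.0, -2.098]
force: [-0.2, 0.1, -1.6]
width: 0.0098
[-0.16931994  0.20840923 -0.14507003 -0.00322223 -1.22608798  1.21396706] [ 0.5155726  -0.28147114  0.21969719] [ 3.13231671e+00 -2.31672082e-04 -2.09804662e+00] [-0.17651788  0.05449538 -1.56353079]
```

```bash
python3 -m inch '0 0 0 0 8.6 -5 0;0 0 0 0 17.3 -10.1 0;0 0 0 0 25.9 -15.1 0;0 0 0 0 34.6 -20.1 0;0 0 0 0 43.2 -25.2 0;0 0 0 0 51.8 -30.2 0;0 0 0 0 60.5 -35.2 0;0 0 0 0 69.1 -40.2 0;0 0 0 0 77.8 -45.3 0;0 0 0 0 82.1 -47.8 0;0 0 0 0 82.1 -47.8 0;0 0 0 0 82.1 -47.8 0' 50
python3 -c "
from h import *
s=telemetry.get_state();print(s['q'],s['ee_rot'],s['force'],s['t'])"
```

```text
t: 49.08
eef_pos: [0.5158, -0.2818, 0.22]
ee_rot: [-0.019, 1.487, 1.035]
force: [0.1, 0.2, 0.4]
width: 0.0099
[-1.04068254  0.82123885  0.19317204 -1.31550941 -2.03989704  2.23935421] [-0.01852405  1.48730841  1.03500923] [0.08337625 0.248025   0.42450341] 49.075
```

```bash
python3 -m inch '0 0 0 0 4.3 -2.5 0;0 0 0 0 4.3 -2.5 0;0 0 0 0 -4.3 2.5 0;0 0 0 0 4.3 -2.5 0;0 0 0 0 4.3 -2.5 0;0 0 0 0 4.3 -2.5 0' 50
python3 -m inch '0 0 0 0 -8.6 5 0;0 0 0 0 -17.3 10.1 0;0 0 0 0 -25.9 15.1 0;0 0 0 0 -34.6 20.1 0;0 0 0 0 -43.2 25.2 0;0 0 0 0 -51.8 30.2 0;0 0 0 0 -60.5 35.2 0;0 0 0 0 -69.1 40.2 0;0 0 0 0 -77.8 45.3 0;0 0 0 0 -86.4 50.3 0;0 0 0 0 -86.4 50.3 0;0 0 0 0 -86.4 50.3 0'
python3 - <<'E'
from h import *
s=telemetry.get_state();print(s['q'],s['eef_pos'],s['ee_rot'],s['force'])
R=Ro=cv2.Rodrigues
for c in("top","scene"):
  f=grab_frame(c); save(f,"bin_"+c,(380,230,540,370) if c=="top" else (160,110,320,230),4)
  for n in("syringe_a_mid","bob_1_mid"):
    for d in pinpoint(c,n)[:3]: print(c,n,round(d["p"],2),np.round(d["location"]),at(f,d["location"],.013)[:2])
E
```

```text
t: 49.82
eef_pos: [0.5159, -0.2818, 0.2203]
ee_rot: [-0.019, 1.405, 1.035]
force: [1.1, -0.0, -0.5]
width: 0.0098
t: 51.32
eef_pos: [0.5165, -0.2813, 0.2227]
ee_rot: [3.135, -0.006, -2.095]
force: [0.0, -1.5, -1.5]
width: 0.0094
[-0.1640318   0.20601345 -0.14410999  0.00352746 -1.22860741  1.20904291] [ 0.51654489 -0.28127598  0.22266705] [ 3.13534244 -0.00590784 -2.09536626] [ 0.04092026 -1.47780345 -1.50610059]
top bob_1_mid 0.27 [453. 302.] [ 0.49857276 -0.31408272]
scene syringe_a_mid 0.6 [245. 153.] [ 0.43518036 -0.35986231]
scene bob_1_mid 0.48 [208. 157.] [ 0.49855282 -0.41126345]
```

```bash
python3 -m inch '0 0.5 2 0 0 0 -2;0 1 6 0 0 0 -6;0 1.5 10 0 0 0 -10;0 2 14 0 0 0 -14;0 2.5 18 0 0 0 -18;0 3 22 0 0 0 -22;0 3.5 26 0 0 0 -26;0 4 30 0 0 0 -30;0 4.5 34 0 0 0 -34;0 5 38 0 0 0 -38;0 5.5 42 0 0 0 -42;0 6 46 0 0 0 -44' 50
python3 -m inch '0 0.8 4 0 0 0 -2;0 1.5 8 0 0 0 -4;0 2.4 13 -2 0 0 -4;0 2.4 13 -5 0 0 -4;0 2.4 13 -8 0 0 -4;0 2.4 13 -9.5 0 0 -4;0 2.4 13 -9.5 0 0 -4;0 2.4 13 -9.5 0 0 -4'
python3 - <<'E'
from h import *
s=telemetry.get_state();print(s['q'],s['eef_pos'],s['ee_rot'],s['force'])
W=grab_frame("wrist"); T=grab_frame("top"); S=grab_frame("scene")
for n,f,c in(("top",T,0),):
  for nm in("syringe_a_mid","bob_1_mid"):
    for d in pinpoint("top",nm)[:4]: print(nm,round(d["p"],2),np.round(d["location"]),at(T,d["location"],.013)[:2])
a=cv2.resize(W["pixels"][100:400],(640,300)); b=cv2.resize(T["pixels"][235:370,385:535],(333,300),interpolation=cv2.INTER_CUBIC)
b=np.clip(b.astype(int)*2,0,255).astype(np.uint8)
c=cv2.resize(S["pixels"][210:380,420:600],(318,300),interpolation=cv2.INTER_CUBIC)
cv2.imwrite("pics/fin.png",np.vstack([np.hstack([a,np.zeros((300,11,3),np.uint8)]),np.hstack([b,c])])[:,:,::-1])
E
```

```text
t: 53.12
eef_pos: [0.5759, 0.1776, 0.2204]
ee_rot: [3.131, -0.008, -2.87]
force: [0.6, -1.0, -1.4]
width: 0.0096
t: 54.12
eef_pos: [0.6009, 0.3077, 0.1268]
ee_rot: [3.13, -0.006, -2.94]
force: [0.7, 0.0, -0.1]
width: 0.01
[ 0.7533593   0.40868368 -0.07349469 -0.01428125 -1.08802682 -0.54530422] [0.60091407 0.30771266 0.12684383] [ 3.1304898  -0.00609311 -2.94012994] [ 0.7387874   0.01054168 -0.10395049]
syringe_a_mid 0.75 [472. 336.] [ 0.43214924 -0.34828942]
syringe_a_mid 0.43 [490. 302.] [ 0.49958094 -0.38878025]
bob_1_mid 0.4 [492. 301.] [ 0.50142185 -0.39396084]
```

View pics/fin.png

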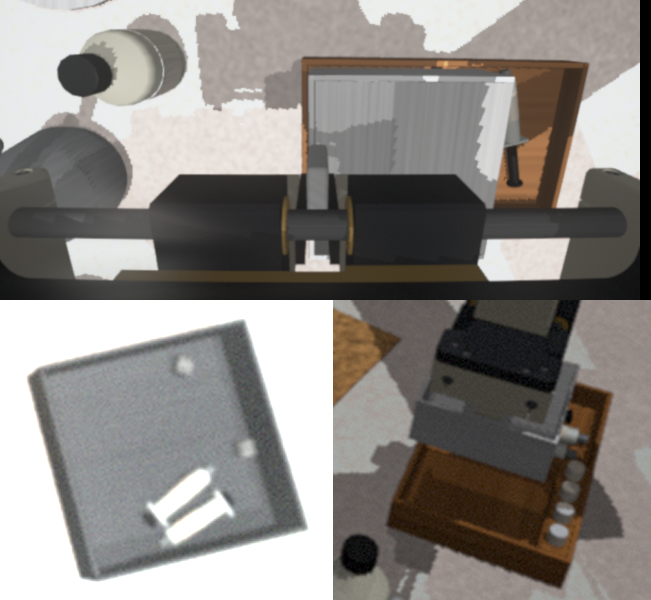

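Wrist view: the cup is empty and held square. Bin crop: both syringes at ~(195,505) and both bobs at (185,367) and (245,448) are inside. Align to the recorded grasp pose and lower carefully.

```bash
python3 -m inch '0 0.05 0.75 0 0 0.3 0.4;0 0.05 0.75 -2 0 0.3 0.4;0 0.05 0.75 -4.5 0 0.3 0.4;0 0.05 0.75 -5 0 0.3 0.4;0 0.05 0.75 -5 0 0.3 0.4' 50
python3 -c "
from h import *
W=grab_frame('wrist');save(W,'x')
for n,z in(('cup_mid',.069),('cup_tab',.106)):
    for d in pinpoint('wrist',n)[:1]: print(n,d['p'],at(W,d['location'],z)[:2])"
```

```text
t: 55.0
eef_pos: [0.601, 0.3156, 0.0766]
ee_rot: [3.13, -0.012, -2.932]
force: [-0.2, 0.3, -0.9]
width: 0.0097
cup_mid 0.6 [0.55422401 0.30658908]
cup_tab 0.83 [0.60333146 0.31396874]
```

```bash
python3 -m inch '0 0.08 0 0 0 -0.7 0;0 0.08 0 -0.8 0 -0.7 0;0 0.08 0 -1.5 0 -0.7 0;0 0.08 0 -2 0 -0.7 0;0 0.08 0 -2 0 -0.7 0' 50; python3 -m inch '0 0 0 -0.6 0 0 0;0 0 0 -1.2 0 0 0;0 0 0 -1.2 0 0 0'; python3 -m inch '0 0 0 -0.5 0 0 0;0 0 0 -0.9 0 0 0;0 0 0 -0.9 0 0 0'
```

```text
t: 55.78
eef_pos: [0.6019, 0.3155, 0.0567]
ee_rot: [3.132, 0.001, -2.933]
force: [-1.4, -0.6, -0.6]
width: 0.0096
t: 56.15
eef_pos: [0.6016, 0.3153, 0.0439]
ee_rot: [3.132, -0.0, -2.933]
force: [0.0, -0.2, -0.5]
width: 0.0099
t: 56.52
eef_pos: [0.6015, 0.3152, 0.0346]
ee_rot: [3.133, -0.001, -2.933]
force: [-0.1, 0.6, -0.7]
width: 0.0097
```

```bash
python3 -m inch '0 0 0 -0.15 0 0 0;0 0 0 -0.2 0 0 0;0 0 0 -0.2 0 0 0'; python3 -m inch '0.15 0 0 0 0 0 0;0.3 0 0 0 0 0 0;0.3 0 0 0 0 0 0;0.3 0 0 0 0 0 0;0.3 0 0 5 0 0 0;0.3 0 0 12 0 0 0;0.3 0 0 16 0 0 0;0.3 0 0 16 0 0 0' 
python3 -m inch '0.5 0 -5 1 0 0 0;0.5 0 -10 2 0 0 0;0.5 0 -15 2 0 0 0;0.5 0 -21 2 0 0 0;0.5 0 -27 2 0 0 0;0.5 0 -33 2 0 0 0;0.5 0 -39 2 0 0 0;0.5 0 -45 2 0 0 0;0.5 0 -45 2 0 0 0'
python3 - <<'E'
from h import *
np.set_printoptions(precision=4,suppress=True)
T=grab_frame("top"); save(T,"end",(90,225,540,375),1.7)
S=grab_frame("scene"); 
for c,f in(("top",T),("scene",S)):
  for n,z in(("cup_mid",.026),("cup_tab",.063),("tray",.005)):
    for d in pinpoint(c,n)[:1]: print(c,n,round(d["p"],2),at(f,d["location"],z)[:2])
for o in syr(T,.014,(90,200,370,380)): print(o)
for d in regions_of("top","finjan")[:1]: print("finjan",d["bbox"])
E
```

```text
t: 56.9
eef_pos: [0.6021, 0.3155, 0.0337]
ee_rot: [3.132, 0.001, -2.932]
force: [0.2, 0.3, 5.7]
width: 0.0095
t: 57.9
eef_pos: [0.6043, 0.3168, 0.1991]
ee_rot: [3.129, 0.009, -2.932]
force: [0.4, -0.0, -0.3]
width: 0.0266
t: 59.02
eef_pos: [0.6033, -0.137, 0.218]
ee_rot: [3.129, 0.007, -2.937]
force: [0.1, 0.6, 0.9]
width: 0.0438
top cup_mid 0.78 [0.5561 0.3012]
top cup_tab 0.6 [0.6017 0.3169]
scene cup_mid 0.62 [0.5626 0.3038]
scene cup_tab 0.58 [ 0.7832 -0.032 ]
scene tray 0.84 [0.4388 0.2956]
```

```bash
python3 - <<'E'
from h import *
np.set_printoptions(precision=3,suppress=True)
t=np.array([.434,.292]);ex=np.array([.978,.208]);ey=np.array([-.208,.978])
T=grab_frame("top"); hsv=cv2.cvtColor(T["pixels"],cv2.COLOR_RGB2HSV)
xs=[(np.array([c,r]),) for r in range(230,385) for c in range(90,205)]
# tray-frame map: '#' white, '.' dark, ' ' wood
for i in range(13):
    x=.06-.01*i; row=""
    for j in range(29):
        y=.07-.005*j; p=proj(T,[*(t+x*ex+y*ey),.013])[0]; h=hsv[int(round(p[1])),int(round(p[0]))]
        row+="#" if h[1]<70 and h[2]>90 else "." if h[2]<60 else " "
    print("%+.2f"%x,row)
E
```

```text
+0.06        ......  ## #      #   
+0.05        .....                 
+0.04       ......   #             
+0.03     ##.....     #            
+0.02      .....                   
+0.01      .....                   
+0.00  ### ....  #                 
-0.01     .....  #                 
-0.02    .....   #                 
-0.03    .....  #                  
-0.04   .....                      
-0.05   ....   ## #                
-0.06  .....     #
```

The arm hides the tray, so swing it clear and check again.

```bash
python3 -m inch '0.5 -3 -6 2 0 0 0;0.5 -6 -12 4 0 0 0;0.5 -9 -18 6 0 0 0;0.5 -12 -24 6 0 0 0;0.5 -14 -30 6 0 0 0;0.5 -16 -36 6 0 0 0;0.5 -16 -36 6 0 0 0;0.5 -16 -36 6 0 0 0'
python3 - <<'E'
from h import *
np.set_printoptions(precision=3,suppress=True)
t=np.array([.434,.292]);ex=np.array([.978,.208]);ey=np.array([-.208,.978])
T=grab_frame("top"); hsv=cv2.cvtColor(T["pixels"],cv2.COLOR_RGB2HSV)
for i in range(25):
    x=.06-.005*i; row=""
    for j in range(35):
        y=.07-.004*j; p=proj(T,[*(t+x*ex+y*ey),.013])[0]; h=hsv[int(round(p[1])),int(round(p[0]))]
        row+="#" if h[1]<80 and h[2]>90 else "." if h[2]<55 else " "
    print("%+.3f"%x,row)
for n,z in(("cup_mid",.026),("cup_tab",.063)):
    for d in pinpoint("top",n)[:1]: print(n,d["p"],at(T,d["location"],z)[:2])
for n in("mortar","finjan","spoon","polish"):
    print(n,[np.round(d["location"]) for d in pinpoint("top",n)[:1]])
E
```

```text
t: 60.52
eef_pos: [0.4435, -0.4937, 0.2784]
ee_rot: [3.128, 0.008, -2.933]
force: [-0.0, 0.8, 0.4]
width: 0.0439
+0.060                                    
+0.055                                    
+0.050                                    
+0.045                                    
+0.040                     #              
+0.035          #         ##              
+0.030      ################              
+0.025    ################## . .  . ..    
+0.020       ###############              
+0.015 .                ####              
+0.010          ##########        .       
+0.005    ################ ...            
+0.000   #################       ######## 
-0.005    ############ ### ############## 
-0.010                 ################   
-0.015                 ############       
-0.020                . #######           
-0.025        . ....    ###               
-0.030        .          #                
-0.035                                    
-0.040                                    
-0.045                                    
-0.050                                    
-0.055                                    
-0.060                                    
cup_mid 0.61 [ 0.777 -0.176]
cup_tab 0.83 [0.603 0.308]
mortar [array([384., 170.])]
finjan [array([263., 179.])]
spoon [array([333., 187.])]
polish [array([163., 184.])]
```

```bash
python3 -c "
from station import arm; print(arm.job_done())"
```

```text
the job is handed in; nothing more can be done
None
```

I cleared the mat and handed the job in at about 61 s. `job_done` gave no verdict, so what follows rests on my own checks.

**What was done:** Five syringes were there, two spent and three with paste left.
- The three with paste left went into the tray.
- The two spent ones went into the cup.
- I lifted the cup straight up about 85 mm, tipped it about 95° over the bin, and put it back in its pocket with the tab away from the tray.

**Checks that agreed:**
- **Bin:** a picture showed both spent syringes and both bobs inside it, with the cup empty.
- **Cup:** it touched down at the same gripper height as when I gripped it. The top camera then put its middle at (0.556, 0.301), unchanged. In the last picture I only confirmed the tab, because the network mistook something else for the cup.
- **Tray:** in the last top picture all three barrels lie inside it. One had turned and shifted slightly. The plungers look about 30 mm out, but that is a coarse reading from pixels.
- **Shop's wares:** I saw no sign that any of them moved. I did not compare their positions exactly with the start.

**What failed or disagreed:**
- **First grasps:** the first two closed on nothing. The fingertips really end about 20 mm short of the reported TCP, so I corrected for that from then on.
- **First tipping direction:** it drove the arm towards joint limits at a 20° tilt. I levelled the cup and tipped it the other way.
- **Last picture:** it could not be viewed because the 16-picture limit was reached, so the final tray check is from pixel values only.

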